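# Sort sealed tins by heft and tip the empties out of the cradle

### The arm

A 6-joint arm with a two-finger parallel gripper is mounted at the origin on a cart in front of the work surface, level with it; the furniture and walls round the work are solid. World frame = base frame: x ahead of the robot, y to its left, z up, the work surface at z = 0. Lengths are in m, angles in degrees, forces in N, time in s.
With the tool pointing down it reaches from about 0.4 to 0.825 m from the base axis. Payload 7 kg.
Tool frame: the origin (TCP) lies at the very end of the fingers, on their centre line; the grasp point (between the pads) lies r.grip_depth behind it (r.grip_depth is the distance from the TCP to the grasp point, in m); z points along the fingers, y is the direction in which the jaws open and shut (so a half turn about z gives the same grasp; the last joint's range is limited). The gripper opens to 88 mm and grips with 3 to 60 N. Pads are 19 mm wide; open, the fingers measure 130 mm over their backs; the gripper's body (78 mm by 193 mm) begins 47 mm behind the grasp point.
Start: joints at [81.939, 20.546, 0.682, 0, -70.136, -16.507], TCP at [0.281, 0.614, 0.227] pointing down, gripper open.
Joint ranges: [-176.03, 176.03], [-82.01, 121.73], [-58.28, 71.71], [-173.87, 95.51], [-174.79, -0.11], [-173.66, 173.66]. Speed limits (degrees/s): [136.94, 136.94, 172.46, 180, 180, 180].

### API

Orientations are given as [roll, pitch, yaw] about the fixed x, y, z axes, in that order (R = Rz(yaw) Ry(pitch) Rx(roll)).
In Python, from plant import r gives the robot as it stands. The module is installed in compiled form; this text tells all that it offers.
- The arm moves only by the tool step_arm, never from a script. Its argument "increments" is a list of rows, each a list of 3 entries, a list of its own where there are three numbers: the shift along the tool's x, y, z in m, then the turn, a rotation vector about the tool's x, y, z in rad, then the closure, from 0 (fully open) to 1 (shut). In form: [[[x, y, z], [wx, wy, wz], grip], ...]. A call has 1 to 10 rows; each row is the pose to reach, as a shift and turn from the pose commanded when the call began, along the tool's axes at that moment; what a row does not reach only later rows make up. A row lasts 1/10 s, in which the tool goes at most 50 mm and 8.59 degrees, less where a joint would pass 70% of its speed; a pose out of reach is approached as far as the arm can. A call with a gripper value outside its range is refused whole. The fingers move at their own pace and stop on an object; "force" is the grip in N (left out, the last holds). Time passes only in rows, so rows that repeat a pose let the fingers close. It gives the time, the measured TCP pose, the force and the opening at its end, in the units of the state.
- r.get_state(): the state, without advancing time (a new reading comes with each control period).
- r.capture(name): name is "side" or "top"; returns a dict with "color" (420x560x3 uint8, red, green, blue), "intrinsics" (3x3 intrinsics, pixels), "rvec" (rotation vector, rad) and "tvec" (3), from world to camera coordinates, as OpenCV has them. Camera axes: x right, y down, z forward; pixel columns grow to the right and rows downward; lengths in m; the calibration is good to about 2 mm. A picture is of the moment at which its call begins. There is no depth.
- r.close_job(): hands the job in, once; it reports no verdict.
The state is a dict: "time_s": time; "joints": joint angles; "qd": joint speeds; "joint_torque": joint torques, N m; "tcp_pos": TCP position; "eef_rot": TCP orientation; "contact_force": force on the tool from outside, world axes, zero at the start; "moment": the same for the moment, N m; "gripper_width": finger opening in m.
Only numpy, scipy, OpenCV 4.12 (cv2) and the standard library are available. Lean on these libraries where they do the work, as an engineer would, in place of code of your own. Each camera call takes 0.05 s, during which the arm holds its last target.

### The job

Four or five sealed tins that look alike stand on the counter: lift each one to feel whether it is full (about 400 g) or empty (about 90 g), and set every full tin on the wooden board, each resting on the wood, and every empty one in the steel pan of the tilting cradle, with the pan level. Only when all the tins are sorted, pull the lever right over so that all the empties drop into the crate in one go, then bring the pan back level. Leave the ink bottle, the cup and the tape roll standing where they are.

Things in the scene. Friction and masses are not known exactly. Their poses are not given: they have to be found in the camera images.
- tin_a: sealed metal tin, a 70 x 48 x 50 mm (x, y, z) rounded block with a lid on +z; origin at its centre. May be absent. All tins look the same; a full one weighs about 400 g, an empty one about 90 g, each give or take 15 percent, and which name is full is not told
- tin_b: sealed metal tin, a 70 x 48 x 50 mm (x, y, z) rounded block with a lid on +z; origin at its centre. May be absent. All tins look the same; a full one weighs about 400 g, an empty one about 90 g, each give or take 15 percent, and which name is full is not told
- tin_c: sealed metal tin, a 70 x 48 x 50 mm (x, y, z) rounded block with a lid on +z; origin at its centre. May be absent. All tins look the same; a full one weighs about 400 g, an empty one about 90 g, each give or take 15 percent, and which name is full is not told
- tin_d: sealed metal tin, a 70 x 48 x 50 mm (x, y, z) rounded block with a lid on +z; origin at its centre. May be absent. All tins look the same; a full one weighs about 400 g, an empty one about 90 g, each give or take 15 percent, and which name is full is not told
- tin_e: sealed metal tin, a 70 x 48 x 50 mm (x, y, z) rounded block with a lid on +z; origin at its centre. May be absent. All tins look the same; a full one weighs about 400 g, an empty one about 90 g, each give or take 15 percent, and which name is full is not told
- board: low wooden board, 250 x 100 mm (x, y), top face 16 mm above its origin, which lies under its middle on the table; fixed. Three tins fit in a row, centres 78 mm apart along its x axis, long sides along it
- cradle: fixed stand of the tilting cradle. Its x axis is parallel to the hinge (lever side at -x), its y axis points away from the crate; origin on the table under the middle of the hinge. Posts at x = +-92 mm reach 131 mm high
- pan_hinge (a point): middle of the cradle's hinge, 125 mm above the table; x axis along the hinge, axes as cradle
- pan_floor (a point): middle of the top face of the steel pan's flat floor; moves with the pan. Pan level: axes as cradle, 57 mm along y and 4 mm up from the hinge. Floor 155 x 112 mm (x, y) inside; side walls and back wall (+y) rise 44 mm above it; at -y a 60 mm pouring lip rises at 25 degrees. Two tins fit side by side, centres at x = +-39 mm, long sides along x
- tilt_pan (a joint): angle of the pan, rad: 0 = level (rests on its stop), 1.5 = tipped right over towards the crate (end stop). Friction holds it wherever it is left; about 3 to 7 N at the knob moves it
- lever_knob (a point): centre of the black lever knob, a cylinder 28 mm across, 26 mm long, flat ends facing +-x of the cradle. Runs on a 150 mm radius about the hinge, 122 mm to its -x side; the 10 mm thick lever leans 0.75 rad from upright to the cradle's +y when level, 0.75 rad to -y when right over. Grip the flat ends from above, lever between the fingers; it turns in the grip
- crate: open plywood crate beside the cradle, under the pouring lip, 210 x 145 x 60 mm (x, y, z), walls and floor 6 mm; origin under its middle; fixed
- ink_bottle: bystander: small white ink bottle with black cap, 33 mm wide, 62 mm tall; origin under its middle
- cup: bystander: clear cup of yellow butterfat, 74 mm wide, 88 mm tall; origin under its middle
- tape: bystander: roll of brown tape lying flat, 96 mm wide, 48 mm tall; origin under its middle

How it is judged (in metres and radians):
On the way, in this order (a step that is already met when the one before it is completed fails the run):
1. every tin is sorted: each full tin on the board, each empty tin in the level pan (value of joint tilt_pan below 0.12 rad and ((x of tin_a in the frame of board between -0.12 and 0.12 m and y of tin_a in the frame of board between -0.046 and 0.046 m and z of tin_a in the frame of board between 0.032 and 0.056 m and linear speed of tin_a below 0.03 m/s and contact force between tin_a and board above 2.7 N) or (x of tin_a in the frame of pan_floor between -0.075 and 0.075 m and y of tin_a in the frame of pan_floor between -0.075 and 0.055 m and z of tin_a in the frame of pan_floor between 0.01 and 0.06 m and linear speed of tin_a below 0.03 m/s and contact force between tin_a and cradle below 2.7 N)) and ((x of tin_b in the frame of board between -0.12 and 0.12 m and y of tin_b in the frame of board between -0.046 and 0.046 m and z of tin_b in the frame of board between 0.032 and 0.056 m and linear speed of tin_b below 0.03 m/s and contact force between tin_b and board above 2.7 N) or (x of tin_b in the frame of pan_floor between -0.075 and 0.075 m and y of tin_b in the frame of pan_floor between -0.075 and 0.055 m and z of tin_b in the frame of pan_floor between 0.01 and 0.06 m and linear speed of tin_b below 0.03 m/s and contact force between tin_b and cradle below 2.7 N)) and ((x of tin_c in the frame of board between -0.12 and 0.12 m and y of tin_c in the frame of board between -0.046 and 0.046 m and z of tin_c in the frame of board between 0.032 and 0.056 m and linear speed of tin_c below 0.03 m/s and contact force between tin_c and board above 2.7 N) or (x of tin_c in the frame of pan_floor between -0.075 and 0.075 m and y of tin_c in the frame of pan_floor between -0.075 and 0.055 m and z of tin_c in the frame of pan_floor between 0.01 and 0.06 m and linear speed of tin_c below 0.03 m/s and contact force between tin_c and cradle below 2.7 N)) and ((x of tin_d in the frame of board between -0.12 and 0.12 m and y of tin_d in the frame of board between -0.046 and 0.046 m and z of tin_d in the frame of board between 0.032 and 0.056 m and linear speed of tin_d below 0.03 m/s and contact force between tin_d and board above 2.7 N) or (x of tin_d in the frame of pan_floor between -0.075 and 0.075 m and y of tin_d in the frame of pan_floor between -0.075 and 0.055 m and z of tin_d in the frame of pan_floor between 0.01 and 0.06 m and linear speed of tin_d below 0.03 m/s and contact force between tin_d and cradle below 2.7 N)) and ((x of tin_e in the frame of board between -0.12 and 0.12 m and y of tin_e in the frame of board between -0.046 and 0.046 m and z of tin_e in the frame of board between 0.032 and 0.056 m and linear speed of tin_e below 0.03 m/s and contact force between tin_e and board above 2.7 N) or (x of tin_e in the frame of pan_floor between -0.075 and 0.075 m and y of tin_e in the frame of pan_floor between -0.075 and 0.055 m and z of tin_e in the frame of pan_floor between 0.01 and 0.06 m and linear speed of tin_e below 0.03 m/s and contact force between tin_e and cradle below 2.7 N))), for 0.2 s.
2. the pan is tipped right over and every tin is in the crate or on the board (value of joint tilt_pan above 1.25 rad and ((x of tin_a in the frame of crate between -0.1 and 0.1 m and y of tin_a in the frame of crate between -0.068 and 0.068 m and z of tin_a in the frame of crate between 0 and 0.085 m) or (x of tin_a in the frame of board between -0.12 and 0.12 m and y of tin_a in the frame of board between -0.046 and 0.046 m and z of tin_a in the frame of board between 0.032 and 0.056 m)) and ((x of tin_b in the frame of crate between -0.1 and 0.1 m and y of tin_b in the frame of crate between -0.068 and 0.068 m and z of tin_b in the frame of crate between 0 and 0.085 m) or (x of tin_b in the frame of board between -0.12 and 0.12 m and y of tin_b in the frame of board between -0.046 and 0.046 m and z of tin_b in the frame of board between 0.032 and 0.056 m)) and ((x of tin_c in the frame of crate between -0.1 and 0.1 m and y of tin_c in the frame of crate between -0.068 and 0.068 m and z of tin_c in the frame of crate between 0 and 0.085 m) or (x of tin_c in the frame of board between -0.12 and 0.12 m and y of tin_c in the frame of board between -0.046 and 0.046 m and z of tin_c in the frame of board between 0.032 and 0.056 m)) and ((x of tin_d in the frame of crate between -0.1 and 0.1 m and y of tin_d in the frame of crate between -0.068 and 0.068 m and z of tin_d in the frame of crate between 0 and 0.085 m) or (x of tin_d in the frame of board between -0.12 and 0.12 m and y of tin_d in the frame of board between -0.046 and 0.046 m and z of tin_d in the frame of board between 0.032 and 0.056 m)) and ((x of tin_e in the frame of crate between -0.1 and 0.1 m and y of tin_e in the frame of crate between -0.068 and 0.068 m and z of tin_e in the frame of crate between 0 and 0.085 m) or (x of tin_e in the frame of board between -0.12 and 0.12 m and y of tin_e in the frame of board between -0.046 and 0.046 m and z of tin_e in the frame of board between 0.032 and 0.056 m))), for 0.2 s.
At the end, for the whole second after the job is handed in: Every tin under 2.7 N lies in the crate (centre within its walls, under 85 mm above the table), every tin over 2.7 N rests on the board (centre over it, not stacked, its weight on the wood), all at rest; pan level to within 0.12 rad (value of joint tilt_pan below 0.12 rad and ((x of tin_a in the frame of board between -0.12 and 0.12 m and y of tin_a in the frame of board between -0.046 and 0.046 m and z of tin_a in the frame of board between 0.032 and 0.056 m and linear speed of tin_a below 0.03 m/s and contact force between tin_a and board above 2.7 N) or (x of tin_a in the frame of crate between -0.1 and 0.1 m and y of tin_a in the frame of crate between -0.068 and 0.068 m and z of tin_a in the frame of crate between 0 and 0.085 m and linear speed of tin_a below 0.03 m/s and contact force between tin_a and crate below 2.7 N)) and ((x of tin_b in the frame of board between -0.12 and 0.12 m and y of tin_b in the frame of board between -0.046 and 0.046 m and z of tin_b in the frame of board between 0.032 and 0.056 m and linear speed of tin_b below 0.03 m/s and contact force between tin_b and board above 2.7 N) or (x of tin_b in the frame of crate between -0.1 and 0.1 m and y of tin_b in the frame of crate between -0.068 and 0.068 m and z of tin_b in the frame of crate between 0 and 0.085 m and linear speed of tin_b below 0.03 m/s and contact force between tin_b and crate below 2.7 N)) and ((x of tin_c in the frame of board between -0.12 and 0.12 m and y of tin_c in the frame of board between -0.046 and 0.046 m and z of tin_c in the frame of board between 0.032 and 0.056 m and linear speed of tin_c below 0.03 m/s and contact force between tin_c and board above 2.7 N) or (x of tin_c in the frame of crate between -0.1 and 0.1 m and y of tin_c in the frame of crate between -0.068 and 0.068 m and z of tin_c in the frame of crate between 0 and 0.085 m and linear speed of tin_c below 0.03 m/s and contact force between tin_c and crate below 2.7 N)) and ((x of tin_d in the frame of board between -0.12 and 0.12 m and y of tin_d in the frame of board between -0.046 and 0.046 m and z of tin_d in the frame of board between 0.032 and 0.056 m and linear speed of tin_d below 0.03 m/s and contact force between tin_d and board above 2.7 N) or (x of tin_d in the frame of crate between -0.1 and 0.1 m and y of tin_d in the frame of crate between -0.068 and 0.068 m and z of tin_d in the frame of crate between 0 and 0.085 m and linear speed of tin_d below 0.03 m/s and contact force between tin_d and crate below 2.7 N)) and ((x of tin_e in the frame of board between -0.12 and 0.12 m and y of tin_e in the frame of board between -0.046 and 0.046 m and z of tin_e in the frame of board between 0.032 and 0.056 m and linear speed of tin_e below 0.03 m/s and contact force between tin_e and board above 2.7 N) or (x of tin_e in the frame of crate between -0.1 and 0.1 m and y of tin_e in the frame of crate between -0.068 and 0.068 m and z of tin_e in the frame of crate between 0 and 0.085 m and linear speed of tin_e below 0.03 m/s and contact force between tin_e and crate below 2.7 N))); the robot touches nothing.
It fails at once if a bystander (ink bottle, cup, tape roll) is shifted by more than 40 mm or knocked over (distance of any of ink_bottle, cup, tape from where it was at the start of the episode above 0.04 m or angle between any of ink_bottle, cup, tape's own z axis and vertical above 0.6 rad).
Of tin_a, tin_b, tin_c, tin_d, tin_e only 4 to 5 are there at a start; the rules pass over those that are not, and their reading is None.
At some moment in a run one of tin_a, tin_b, tin_c, tin_d, tin_e may be knocked a few centimetres aside while the robot is not near it.
Once in a run the grip may slacken for a moment while it holds something.
It also fails if it takes over 210 s, if anything falls off the work surface, if the arm or the gripper's body presses on something with over 40 N, if the wrist force passes 120 N, or if a joint passes its speed limit or range.

## Working session

There is one attempt and no reset: what is moved stays moved. The work goes in short steps, Python scripts to look and compute and a tool call to move; the robot and the scene stay as the last step left them, time stands still between calls to the robot, and variables do not carry over. Pictures are saved under pics/ and viewed, and the job is handed in when it is done.

Besides the shell and the picture viewer there is one more tool, called after "Request:" as name(argument=value, ...) on one line, values as JSON. step_arm: Moves the arm, as the interface text tells. Its arguments: {"type":"object","properties":{"increments":{"type":"array","items":{"type":"array"}},"force":{"type":"number"}},"required":["increments"]}

```bash
mkdir -p pics; python3 - <<'E'
from plant import r
import cv2
print(r.get_state(), r.grip_depth)
for n in("side","top"):
    c=r.capture(n); cv2.imwrite(f"pics/{n}0.png",c["color"][:,:,::-1]); print(n,c["intrinsics"],c["rvec"],c["tvec"])
E
```

```text
{'time_s': 0.0, 'joints': array([ 8.19388939e+01,  2.05902479e+01,  6.31537311e-01, -1.91346650e-02,
       -7.01342426e+01, -1.65053534e+01]), 'qd': array([ 0.06912161, -0.10518187, -0.01576337,  0.08557285, -0.01011592,
       -0.02129048]), 'joint_torque': array([ 5.09600013e-04, -5.82728112e+01,  2.93059874e+01,  6.99730039e+00,
        6.95429437e-03, -1.84238720e-04]), 'tcp_pos': array([0.28047241, 0.61342335, 0.22562219]), 'eef_rot': array([ 1.79905766e+02, -9.16444354e-03, -2.45729689e+01]), 'contact_force': array([-0.84413963, -0.87963161,  0.23903667]), 'moment': array([ 0.08885321, -0.05801871,  0.05445938]), 'gripper_width': 0.08762164107549585} 0.0188
side [[489.93114697   0.         273.98134205]
 [  0.         489.93114697 211.66756451]
 [  0.           0.           1.        ]] [ 1.43047638  2.4044701  -0.63696866] [ 0.09314871 -0.39400783  1.70310655]
top [[519.77468259   0.         285.10422035]
 [  0.         519.77468259 211.11720468]
 [  0.           0.           1.        ]] [ 2.37978413 -1.48937841  0.28726651] [-0.10037077  0.55202517  1.59954445]
```

View pics/side0.png

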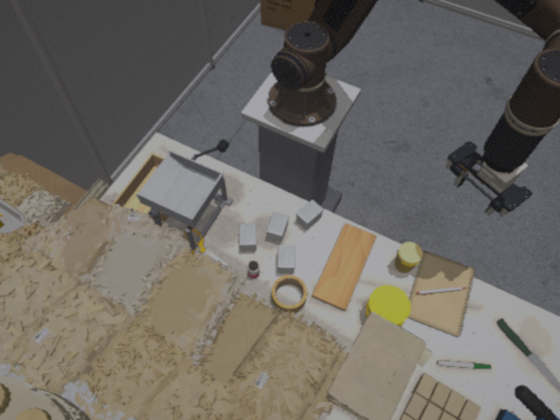

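View pics/top0.png

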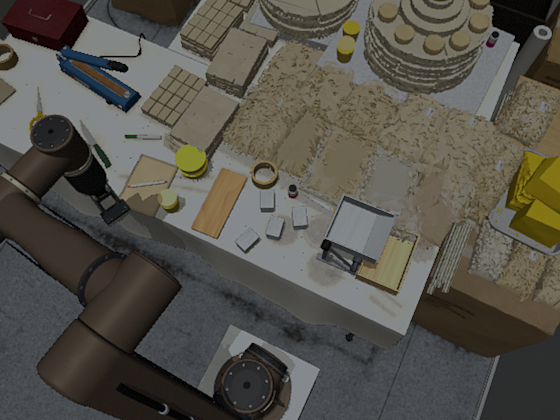

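```bash
cat > h.py <<'E'
from plant import r
import cv2, numpy as np
from scipy.spatial.transform import Rotation as Ro
np.set_printoptions(precision=4,suppress=True)
def cap(n): return r.capture(n)
def proj(c,P): return cv2.projectPoints(np.array(P,float).reshape(-1,3),c["rvec"],c["tvec"],c["intrinsics"],None)[0].reshape(-1,2)
def ray(c,uv,z):
    R=cv2.Rodrigues(c["rvec"])[0]; o=-R.T@c["tvec"]
    uv=np.array(uv,float).reshape(-1,2)
    d=(R.T@np.linalg.inv(c["intrinsics"])@np.c_[uv,np.ones(len(uv))].T).T
    return o+d*((z-o[2])/d[:,2])[:,None]
def tri(c1,u1,c2,u2):
    P=[c["intrinsics"]@np.c_[cv2.Rodrigues(c["rvec"])[0],c["tvec"]] for c in(c1,c2)]
    X=cv2.triangulatePoints(P[0],P[1],np.array(u1,float).reshape(-1,2).T,np.array(u2,float).reshape(-1,2).T)
    return (X[:3]/X[3]).T
def crop(c,name,x0,y0,w,h,s):
    im=c["color"][y0:y0+h,x0:x0+w,::-1]; cv2.imwrite("pics/"+name,cv2.resize(im,None,fx=s,fy=s,interpolation=cv2.INTER_CUBIC))
E
python3 - <<'E'
from h import *
a=cap("side");b=cap("top")
crop(a,"s1.png",110,130,280,200,2.8)
crop(b,"t1.png",190,150,240,180,3.2)
E
```

```text
(no output)
```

View pics/s1.png

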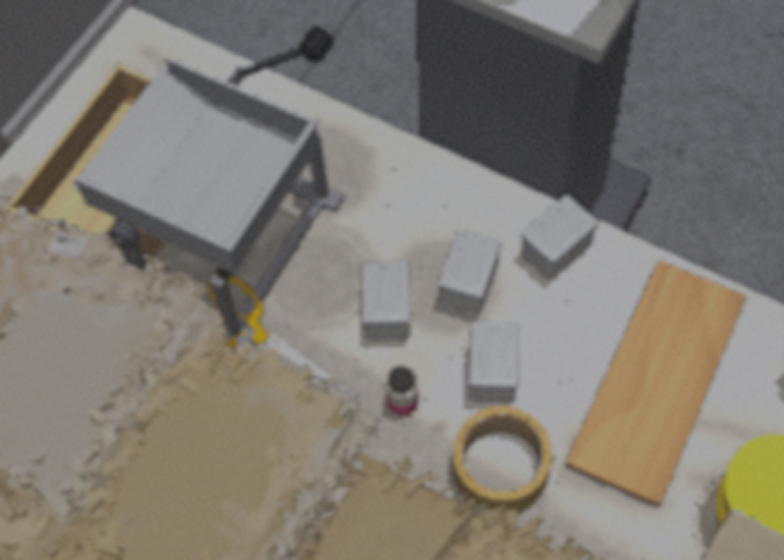

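View pics/t1.png

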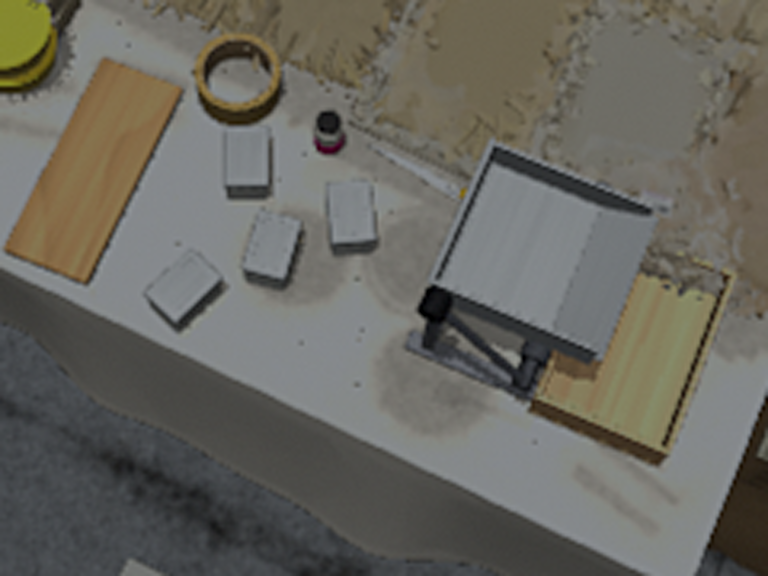

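```bash
python3 - <<'E'
from h import *
a=cap("side");b=cap("top")
crop(a,"s2.png",230,190,100,85,8)
crop(b,"t2.png",225,180,95,75,8)
crop(b,"t3.png",310,190,120,110,6)
crop(a,"s3.png",120,135,120,115,5)
E
```

```text
(no output)
```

View pics/s2.png

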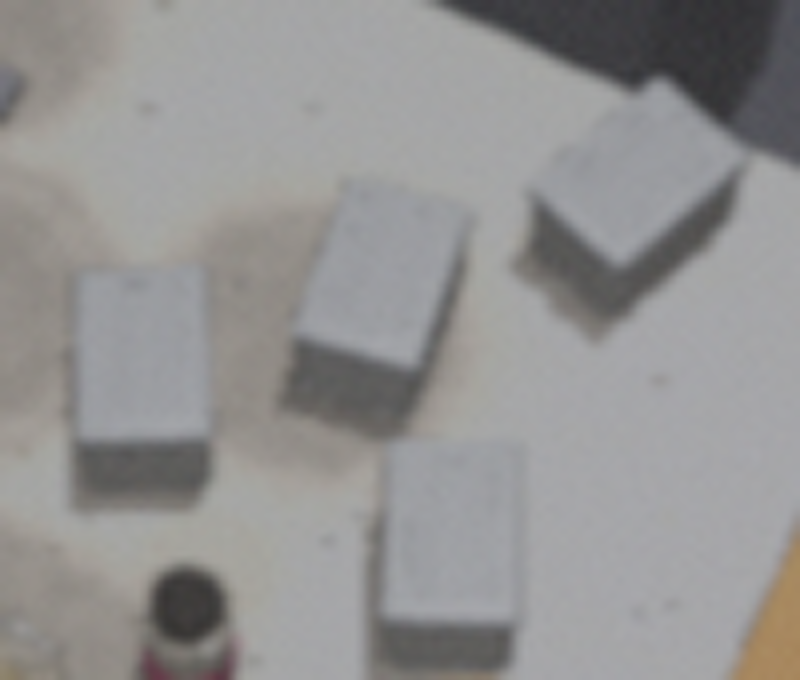

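View pics/t2.png

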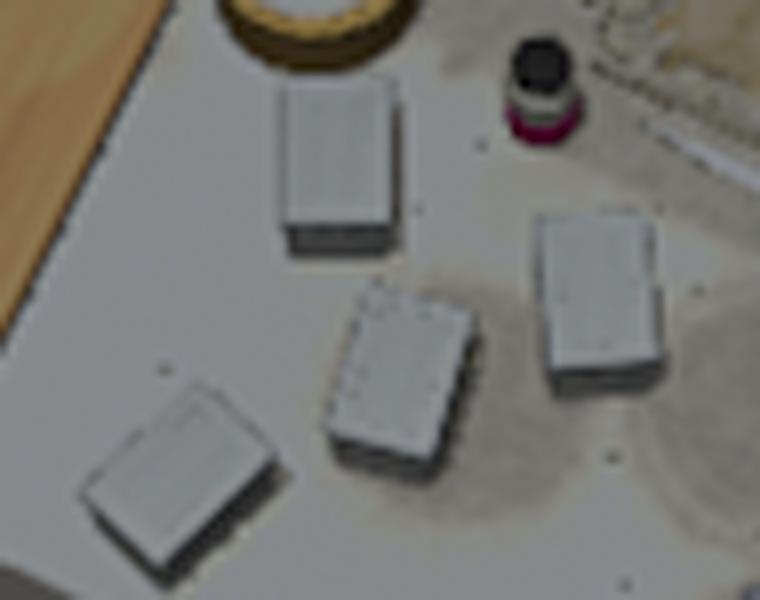

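View pics/t3.png

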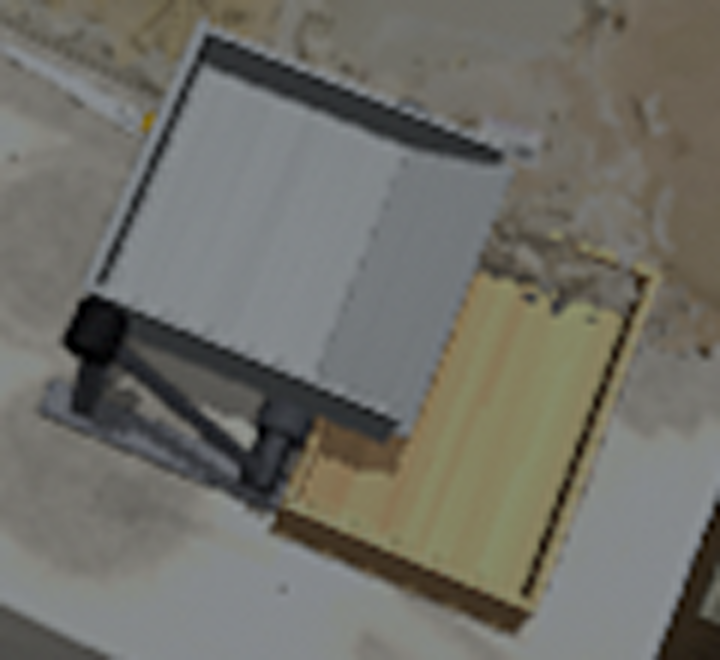

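View pics/s3.png

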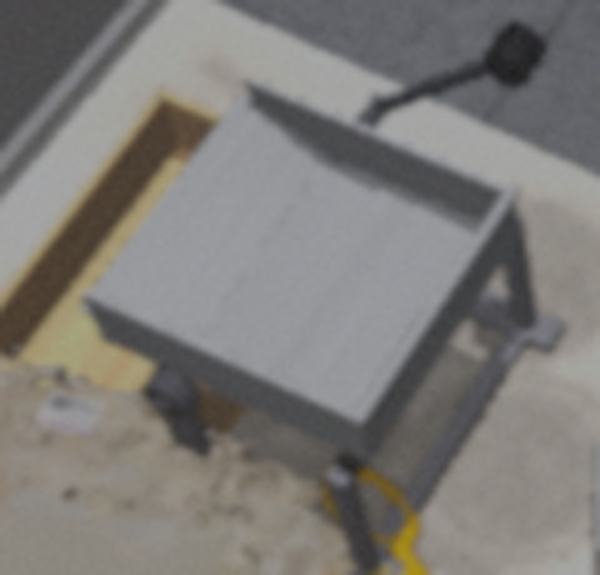

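```bash
python3 - <<'E'
from h import *
a=cap("side");b=cap("top")
f=lambda L,s,o:(np.array(L,float)+.5)/s-.5+np.array(o)
T={'P':([(390,440),(522,442),(515,622),(382,620)],[(278,80),(395,78),(398,222),(285,224)]),
'Q':([(77,270),(205,268),(212,440),(77,440)],[(537,213),(650,213),(665,357),(550,362)]),
'R':([(343,178),(475,212),(412,365),(297,335)],[(368,285),(478,318),(435,458),(328,428)]),
'S':([(655,78),(752,158),(625,262),(532,190)],[(195,385),(280,457),(165,572),(80,490)])}
def rep(n,c,px,z):
    X=ray(c,px,z)[:,:2]; e=np.linalg.norm(X-np.roll(X,-1,0),axis=1); 
    i=0 if e[0]+e[2]>e[1]+e[3] else 1
    d=(X[i+1]-X[i]); d2=X[(i+2)%4]-X[(i+3)%4]; d=d+d2
    print(n,X.mean(0),"edges",e,"long yaw",np.degrees(np.arctan2(d[1],d[0]))%180)
for n,(s,t) in T.items():
    rep(n+' side',a,f(s,8,(230,190)),.05); rep(n+' top',b,f(t,8,(225,180)),.05)
rep('board t',b,f([(105,58),(182,90),(85,283),(7,247)],3.2,(190,150)),.016)
rep('board s',a,f([(660,262),(746,297),(660,503),(568,463)],2.8,(110,130)),.016)
kn=tri(a,f([(515,52)],5,(120,135)),b,f([(97,330)],6,(310,190)));print('knob',kn)
w=tri(a,f([(515,190),(365,428)],5,(120,135)),b,f([(90,290),(205,27)],6,(310,190)));print('backwall',w)
# known height
print('bw top', ray(b,f([(90,290),(205,27)],6,(310,190)),.173)); print('bw side',ray(a,f([(515,190),(365,428)],5,(120,135)),.173))
# lip corners
print('lip top',tri(a,f([(247,85),(90,303)],5,(120,135)),b,f([(395,432),(512,165)],6,(310,190))))
print('crate near corners t',ray(b,f([(275,515),(530,610),(655,275)],6,(310,190)),.06))
print('ink',ray(b,f([(541,65)],8,(225,180)),.062),ray(a,f([(188,600)],8,(230,190)),.062))
print('tape t',ray(b,[(264,173)],.048))
print('S edge of table', ray(b,f([(0,270),(700,575)],3.2,(190,150)),0))
E
```

```text
P side [0.5776 0.2436] edges [0.046  0.068  0.0452 0.068 ] long yaw 25.49707732690335
P top [0.5754 0.2372] edges [0.0505 0.0671 0.0481 0.0672] long yaw 28.471194776265293
Q side [0.5694 0.1161] edges [0.0456 0.0683 0.047  0.0674] long yaw 30.967322021198896
Q top [0.5682 0.1098] edges [0.0482 0.0656 0.0484 0.0678] long yaw 30.410966450395705
R side [0.5    0.1746] edges [0.0495 0.0661 0.0422 0.0661] long yaw 11.068093362994812
R top [0.4968 0.1681] edges [0.0489 0.0649 0.0466 0.066 ] long yaw 10.888596233791759
S side [0.4186 0.2375] edges [0.0479 0.0643 0.044  0.0664] long yaw 162.4360817469422
S top [0.4153 0.2307] edges [0.0482 0.0683 0.0508 0.0657] long yaw 161.9231564675607
board t [0.5036 0.3873] edges [0.0959 0.2461 0.0946 0.2444] long yaw 2.9121806841926343
board s [0.5068 0.3953] edges [0.0953 0.2447 0.095  0.2456] long yaw 2.9602985805730757
knob [[ 0.4504 -0.0231  0.2339]]
backwall [[ 0.4902 -0.006   0.1671]
 [ 0.6532  0.0007  0.1624]]
bw top [[ 0.4896 -0.0087  0.173 ]
 [ 0.6505 -0.003   0.173 ]]
bw side [[ 0.4921 -0.0008  0.173 ]
 [ 0.6558  0.0087  0.173 ]]
lip top [[ 0.4939 -0.1789  0.1559]
 [ 0.6554 -0.1761  0.1522]]
crate near corners t [[ 0.4554 -0.1419  0.06  ]
 [ 0.467  -0.2838  0.06  ]
 [ 0.6726 -0.2774  0.06  ]]
ink [[0.6446 0.1745 0.062 ]] [[0.6483 0.1796 0.062 ]]
tape t [[0.658  0.2902 0.048 ]]
S edge of table [[ 0.3585  0.4274  0.    ]
 [ 0.384  -0.3652  0.    ]]
```

```bash
cat >> h.py <<'E'
def go(p,yaw):
    s=r.get_state(); R=Ro.from_euler('xyz',s['eef_rot'],degrees=True); T=Ro.from_euler('xyz',[180,0,yaw],degrees=True)
    print("t",round(s['time_s'],2),"tcp",s['tcp_pos'],s['eef_rot'],"w",round(s['gripper_width'],4),"F",s['contact_force'])
    print("-> shift",R.inv().apply(np.array(p)-s['tcp_pos']),"rot",(R.inv()*T).as_rotvec())
E
python3 - <<'E'
from h import *
go((.498,.171,.18),11)
a=cap("side");b=cap("top")
print(ray(b,[(169,200)],.07),ray(a,[(408,257)],.07),ray(b,[(191,160)],.07),ray(a,[(390,305)],.07))
E
```

```text
t 0.4 tcp [0.2806 0.6138 0.2264] [179.9876  -0.0007 -24.5705] w 0.0876 F [-0.3179  0.2264 -0.4758]
-> shift [0.3818 0.3123 0.0465] rot [ 0.0002  0.0001 -0.6208]
[[0.4178 0.5281 0.07  ]] [[0.4312 0.539  0.07  ]] [[0.5823 0.5365 0.07  ]] [[0.5811 0.5463 0.07  ]]
```

Request:
step_arm(increments=[[[0.04,0.033,0],[0,0,-0.1],0.25],[[0.08,0.065,0],[0,0,-0.2],0.25],[[0.12,0.098,0.01],[0,0,-0.3],0.25],[[0.16,0.131,0.015],[0,0,-0.4],0.25],[[0.2,0.164,0.02],[0,0,-0.5],0.25],[[0.24,0.196,0.03],[0,0,-0.62],0.25],[[0.28,0.229,0.035],[0,0,-0.62],0.25],[[0.32,0.262,0.04],[0,0,-0.62],0.25],[[0.355,0.29,0.045],[0,0,-0.62],0.25],[[0.382,0.312,0.046],[0,0,-0.62],0.25]], force=25)

```text
time_s: 1.5
tcp_pos: [0.4988, 0.1692, 0.1805]
eef_rot: [-180.0, -0.0, 11.0]
contact_force: [0.9, -0.3, -0.2]
gripper_width: 0.0656
```

```bash
python3 - <<'E'
from h import *
go((.498,.171,.013),11)
a=cap("side");b=cap("top")
crop(a,"s4.png",190,150,200,150,4)
crop(b,"t4.png",190,150,200,150,4)
E
```

```text
t 1.5 tcp [0.4988 0.1692 0.1805] [-179.9926   -0.0129   10.9581] w 0.0656 F [ 0.8901 -0.2704 -0.1745]
-> shift [-0.0004 -0.0019  0.1675] rot [-0.0001 -0.0002 -0.0007]
```

View pics/s4.png

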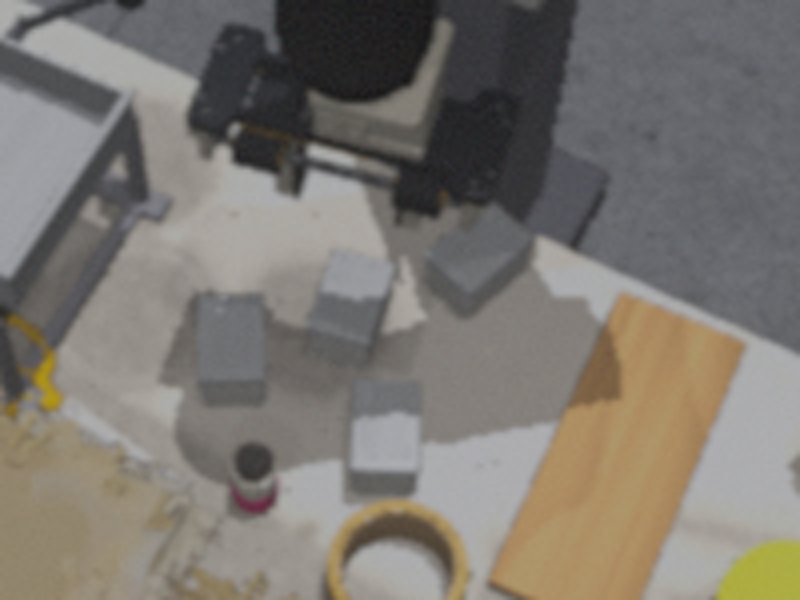

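View pics/t4.png

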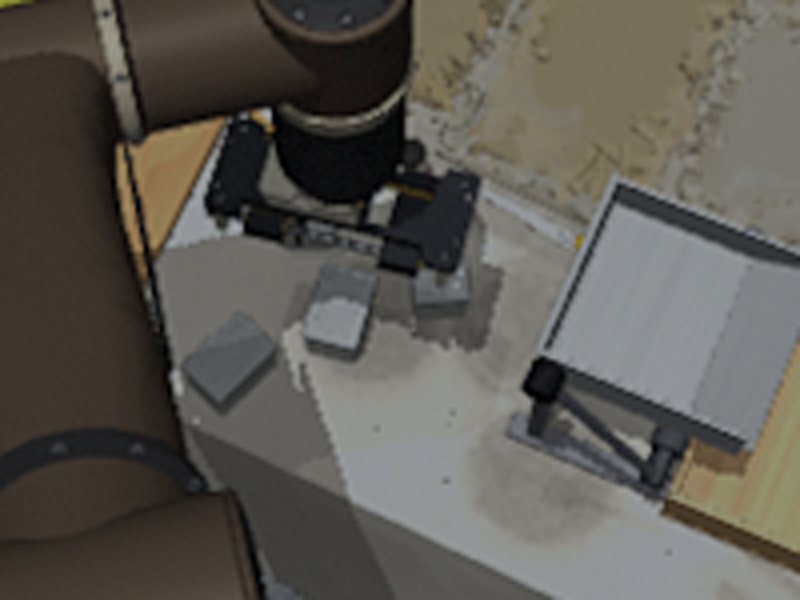

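Request:
step_arm(increments=[[[0,-0.002,0.03],[0,0,0],0.22],[[0,-0.002,0.06],[0,0,0],0.22],[[0,-0.002,0.09],[0,0,0],0.22],[[0,-0.002,0.11],[0,0,0],0.22],[[0,-0.002,0.12],[0,0,0],0.22],[[0,-0.002,0.13],[0,0,0],0.22]])

```text
time_s: 2.2
tcp_pos: [0.4982, 0.1737, 0.0504]
eef_rot: [180.0, -0.0, 11.0]
contact_force: [-0.1, -0.5, -0.2]
gripper_width: 0.0684
```

Request:
step_arm(increments=[[[0,0,0.01],[0,0,0],0.22],[[0,0,0.02],[0,0,0],0.22],[[0,0,0.03],[0,0,0],0.22],[[0,0,0.037],[0,0,0],0.22],[[0,0,0.037],[0,0,0],0.22]])

```text
time_s: 2.7
tcp_pos: [0.4975, 0.1728, 0.0126]
eef_rot: [180.0, 0.1, 10.9]
contact_force: [0.8, -0.6, 0.7]
gripper_width: 0.0683
```

Request:
step_arm(increments=[[[0,0,0],[0,0,0],0.6],[[0,0,0],[0,0,0],0.6],[[0,0,0],[0,0,0],0.6],[[0,0,0],[0,0,0],0.6],[[0,0,0],[0,0,0],0.6],[[0,0,0],[0,0,0],0.6]], force=25)

```text
time_s: 3.3
tcp_pos: [0.4982, 0.1731, 0.014]
eef_rot: [180.0, -0.0, 11.0]
contact_force: [0.1, -2.2, 5.9]
gripper_width: 0.048
```

Request:
step_arm(increments=[[[0,0,-0.01],[0,0,0],0.6],[[0,0,-0.03],[0,0,0],0.6],[[0,0,-0.06],[0,0,0],0.6],[[0,0,-0.08],[0,0,0],0.6],[[0,0,-0.09],[0,0,0],0.6],[[0,0,-0.09],[0,0,0],0.6],[[0,0,-0.09],[0,0,0],0.6]])

```text
time_s: 4.0
tcp_pos: [0.4972, 0.173, 0.1027]
eef_rot: [180.0, 0.1, 10.9]
contact_force: [-0.7, -1.2, -4.9]
gripper_width: 0.048
```

```bash
python3 - <<'E'
from h import *
F=[]
for i in range(6):
    cap("side"); F.append(r.get_state()['contact_force'])
print(np.array(F).round(2))
a=cap("side")
crop(a,"s5.png",190,150,200,150,4)
b=cap("top")
crop(b,"t5.png",190,150,200,150,4)
go((.505,.391,.19),3)
go((.573,-.060,.19),3)
E
```

```text
[[-0.18 -0.15 -4.83]
 [-0.36  0.57 -4.24]
 [ 0.38 -0.25 -4.46]
 [-0.17 -0.73 -4.16]
 [ 0.41 -0.23 -5.14]
 [-0.58 -0.2  -4.12]]
t 4.4 tcp [0.4978 0.1731 0.1031] [179.9764   0.0426  10.954 ] w 0.0478 F [-0.3389 -0.4124 -4.9479]
-> shift [ 0.0484 -0.2125 -0.087 ] rot [0.0005 0.0007 0.1388]
t 4.4 tcp [0.4978 0.1731 0.1031] [179.9764   0.0426  10.954 ] w 0.0478 F [-0.3389 -0.4124 -4.9479]
-> shift [ 0.0294  0.2432 -0.0868] rot [0.0005 0.0007 0.1388]
```

View pics/s5.png

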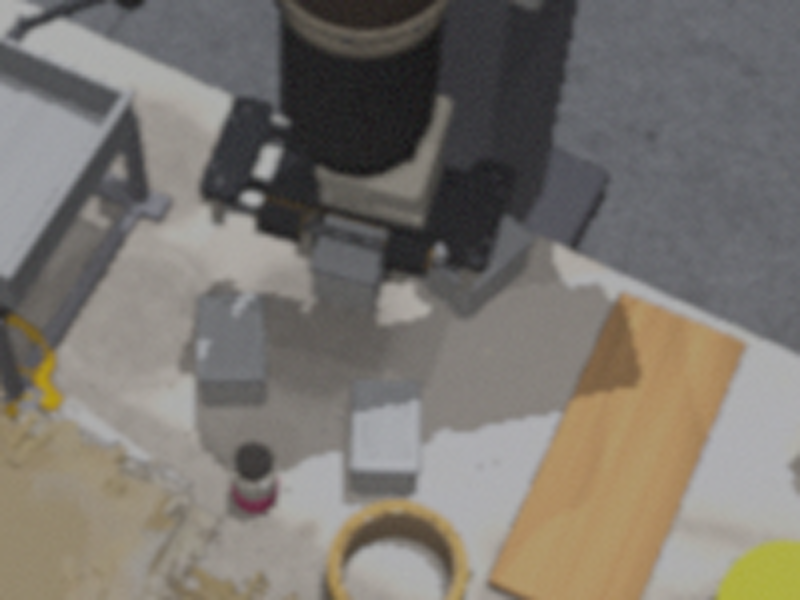

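Request:
step_arm(increments=[[[0.015,-0.02,-0.01],[0,0,0.03],0.6],[[0.03,-0.048,-0.02],[0,0,0.06],0.6],[[0.05,-0.08,-0.02],[0,0,0.1],0.6],[[0.07,-0.113,-0.02],[0,0,0.139],0.6],[[0.09,-0.145,-0.02],[0,0,0.139],0.6],[[0.11,-0.177,-0.02],[0,0,0.139],0.6],[[0.12,-0.194,-0.02],[0,0,0.139],0.6],[[0.126,-0.202,-0.02],[0,0,0.139],0.6],[[0.126,-0.202,-0.02],[0,0,0.139],0.6]])

```text
time_s: 5.3
tcp_pos: [0.5833, 0.3962, 0.1225]
eef_rot: [179.9, 0.0, 3.0]
contact_force: [-0.0, 0.0, -4.6]
gripper_width: 0.0478
```

```bash
python3 - <<'E'
from h import *
a=cap("side")
crop(a,"s6.png",250,150,200,150,4)
go((.583,.395,.031),3)
E
```

```text
t 5.35 tcp [0.5829 0.3952 0.1227] [179.9404   0.0683   2.9969] w 0.0476 F [-0.1815 -0.0231 -4.1554]
-> shift [0.0002 0.0001 0.0917] rot [ 0.001   0.0012 -0.0001]
```

View pics/s6.png

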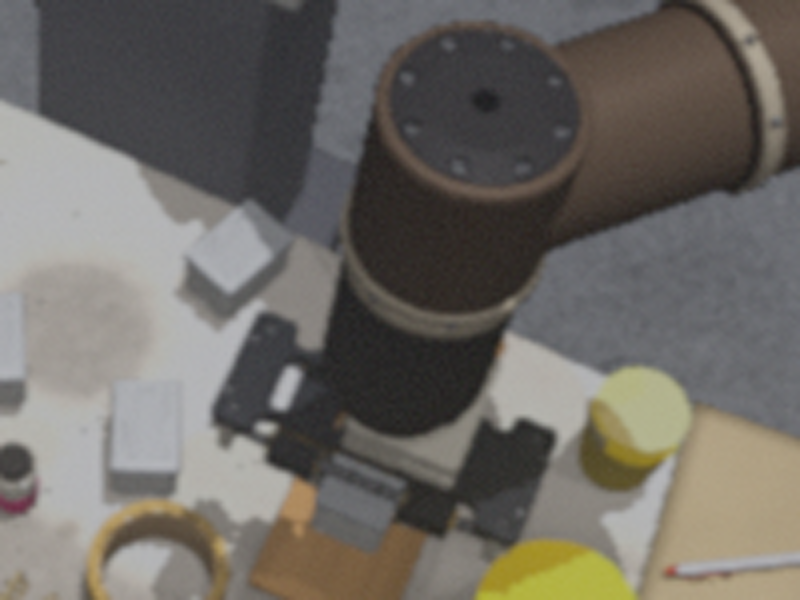

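```bash
python3 - <<'E'
from h import *
a=cv2.imread("pics/side0.png");b=cv2.imread("pics/top0.png")
cv2.imwrite("pics/y1.png",np.hstack([cv2.resize(a[230:340,350:450],None,fx=4,fy=4,interpolation=2),cv2.resize(b[130:220,150:230],None,fx=4.9,fy=4.888,interpolation=2)])[:, :])
E
```

```text
(no output)
```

View pics/y1.png

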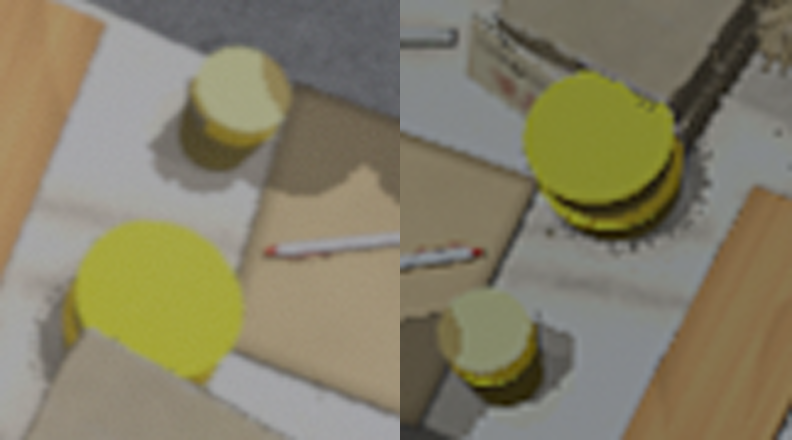

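```bash
python3 - <<'E'
from h import *
a=cap("side");b=cap("top")
print(tri(a,[(389.5,305),(410,254.2)],b,[(190.8,158.2),(167.8,197.5)]))
X=tri(a,[(389.5,305)],b,[(190.8,158.2)])[0]
print(ray(b,[(175.5,158.2),(206,158.2)],X[2]))
E
```

```text
[[0.5854 0.5418 0.0744]
 [0.4229 0.5383 0.0713]]
[[0.5631 0.5867 0.0744]
 [0.6096 0.4912 0.0744]]
```

Request:
step_arm(increments=[[[0,0.01,0.02],[0,0,0],0.6],[[0,0.01,0.045],[0,0,0],0.6],[[0,0.01,0.065],[0,0,0],0.6],[[0,0.01,0.075],[0,0,0],0.6],[[0,0.01,0.08],[0,0,0],0.6],[[0,0.01,0.085],[0,0,0],0.6],[[0,0.01,0.088],[0,0,0],0.6],[[0,0.01,0.09],[0,0,0],0.6],[[0,0.01,0.09],[0,0,0],0.6]])

```text
time_s: 6.35
tcp_pos: [0.5839, 0.3856, 0.0338]
eef_rot: [-180.0, -0.0, 3.0]
contact_force: [1.2, -0.5, -4.2]
gripper_width: 0.0478
```

```bash
python3 - <<'E'
from h import *
for i in range(3):
    cap("side"); go((.583,.385,.031),3)
E
```

```text
t 6.4 tcp [0.584  0.3857 0.0339] [-179.9825   -0.0235    2.998 ] w 0.048 F [ 0.4778 -0.1433 -3.5069]
-> shift [-0.001   0.0006  0.0029] rot [-0.0003 -0.0004 -0.    ]
t 6.45 tcp [0.584  0.3857 0.034 ] [-179.9784   -0.0262    2.997 ] w 0.0481 F [-0.5382  0.076  -4.6588]
-> shift [-0.001   0.0007  0.003 ] rot [-0.0004 -0.0005 -0.0001]
t 6.5 tcp [0.584  0.3857 0.034 ] [-179.9771   -0.0282    3.    ] w 0.0477 F [ 0.5601 -0.636  -4.4031]
-> shift [-0.001   0.0007  0.003 ] rot [-0.0004 -0.0005  0.    ]
```

Not touching yet; lower by a few mm, then release gently.

Request:
step_arm(increments=[[[0,0,0.001],[0,0,0],0.6],[[0,0,0.002],[0,0,0],0.6],[[0,0,0.003],[0,0,0],0.6],[[0,0,0.0035],[0,0,0],0.6],[[0,0,0.004],[0,0,0],0.6],[[0,0,0.004],[0,0,0],0.6]])

```text
time_s: 7.1
tcp_pos: [0.5838, 0.3855, 0.0301]
eef_rot: [-180.0, -0.0, 3.0]
contact_force: [-1.9, -1.4, 0.8]
gripper_width: 0.0477
```

Request:
step_arm(increments=[[[0,0,0],[0,0,0],0.3],[[0,0,0],[0,0,0],0.25],[[0,0,0],[0,0,0],0.25],[[0,0,0],[0,0,0],0.25],[[0,0,-0.02],[0,0,0],0.25],[[0,0,-0.05],[0,0,0],0.25],[[0,0,-0.08],[0,0,0],0.25],[[0,0,-0.1],[0,0,0],0.25]])

```text
time_s: 7.9
tcp_pos: [0.5846, 0.3861, 0.1321]
eef_rot: [-179.9, -0.1, 3.0]
contact_force: [-0.1, 0.4, -0.4]
gripper_width: 0.0656
```

```bash
python3 - <<'E'
from h import *
go((.569,.1145,.13),30.5)
E
```

```text
t 7.9 tcp [0.5846 0.3861 0.1321] [-179.9167   -0.1226    3.0062] w 0.0656 F [-0.0834  0.438  -0.3913]
-> shift [-0.0298  0.2704  0.0016] rot [-0.0009 -0.0024 -0.4799]
```

Request:
step_arm(increments=[[[-0.004,0.035,0],[0,0,-0.08],0.25],[[-0.008,0.075,0],[0,0,-0.16],0.25],[[-0.013,0.115,0],[0,0,-0.24],0.25],[[-0.017,0.155,0],[0,0,-0.32],0.25],[[-0.021,0.195,0],[0,0,-0.4],0.25],[[-0.026,0.235,0],[0,0,-0.48],0.25],[[-0.029,0.26,0],[0,0,-0.48],0.25],[[-0.03,0.27,0],[0,0,-0.48],0.25],[[-0.03,0.27,0],[0,0,-0.48],0.25]])

```text
time_s: 8.8
tcp_pos: [0.5681, 0.1133, 0.1299]
eef_rot: [180.0, -0.0, 30.4]
contact_force: [-0.2, 1.0, 0.3]
gripper_width: 0.0656
```

```bash
python3 - <<'E'
from h import *
a=cap("side");b=cap("top")
crop(a,"s7.png",190,150,200,150,4)
crop(b,"t7.png",190,150,200,150,4)
go((.569,.1145,.0135),30.5)
E
```

```text
t 8.9 tcp [0.5684 0.1149 0.1298] [179.998   -0.041   30.4798] w 0.0657 F [-0.2949 -0.0675  0.536 ]
-> shift [0.0002 0.0007 0.1163] rot [ 0.     -0.0007 -0.0004]
```

View pics/s7.png

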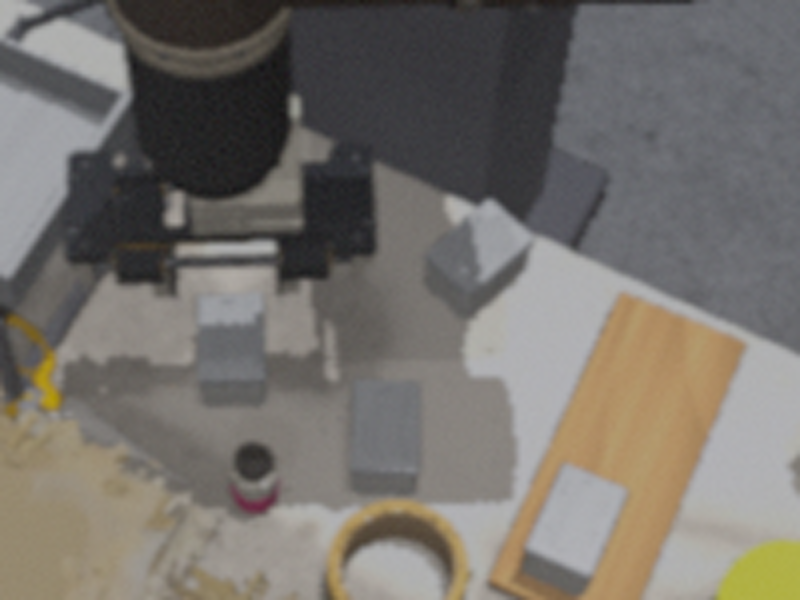

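View pics/t7.png

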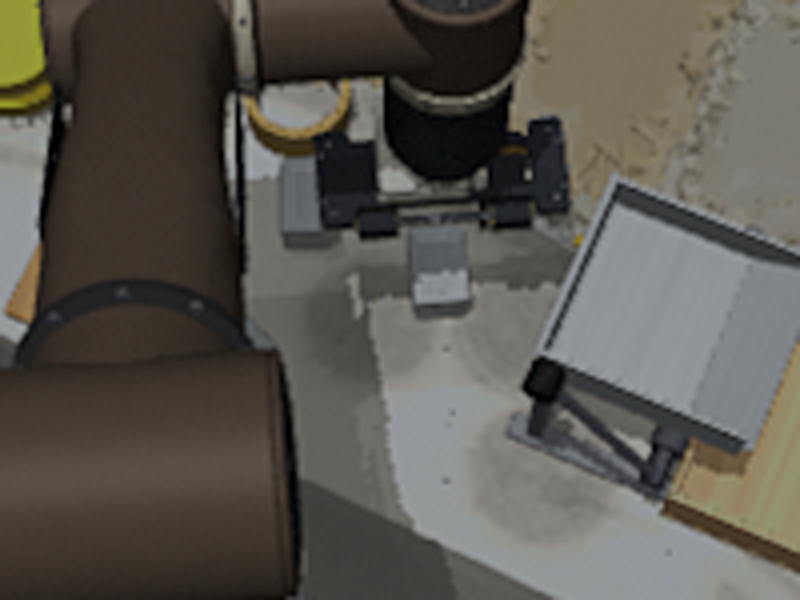

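Request:
step_arm(increments=[[[0.008,0,0.03],[0,0,0],0.22],[[0.008,0,0.055],[0,0,0],0.22],[[0.008,0,0.07],[0,0,0],0.22],[[0.008,0,0.08],[0,0,0],0.22],[[0.008,0,0.09],[0,0,0],0.22],[[0.008,0,0.1],[0,0,0],0.22],[[0.008,0,0.11],[0,0,0],0.22],[[0.008,0,0.116],[0,0,0],0.22],[[0.008,0,0.116],[0,0,0],0.22]])

```text
time_s: 9.8
tcp_pos: [0.5743, 0.1181, 0.0127]
eef_rot: [-180.0, 0.1, 30.5]
contact_force: [-0.6, 0.6, -0.3]
gripper_width: 0.0685
```

Request:
step_arm(increments=[[[0,0,0],[0,0,0],0.6],[[0,0,0],[0,0,0],0.6],[[0,0,0],[0,0,0],0.6],[[0,0,0],[0,0,0],0.6],[[0,0,0],[0,0,0],0.6],[[0,0,-0.01],[0,0,0],0.6],[[0,0,-0.03],[0,0,0],0.6],[[0,0,-0.06],[0,0,0],0.6],[[0,0,-0.08],[0,0,0],0.6],[[0,0,-0.08],[0,0,0],0.6]], force=25)

```text
time_s: 10.8
tcp_pos: [0.5763, 0.1192, 0.0968]
eef_rot: [180.0, -0.3, 30.5]
contact_force: [0.8, 0.5, -3.8]
gripper_width: 0.0481
```

```bash
python3 - <<'E'
from h import *
F=[]
for i in range(6):
    cap("side"); F.append(r.get_state()['contact_force'])
print(np.array(F).mean(0))
go((.505+.008,.391,.12),3)
go((.574+.039+.008,-.060+.002,.22),3)
E
```

```text
[-0.4059 -0.3234 -4.4935]
t 11.1 tcp [0.5739 0.118  0.0922] [-179.9834    0.1433   30.4787] w 0.0479 F [-0.6847  0.3667 -3.9959]
-> shift [ 0.0859 -0.2662 -0.0279] rot [0.0003 0.0025 0.4796]
t 11.1 tcp [0.5739 0.118  0.0922] [-179.9834    0.1433   30.4787] w 0.0479 F [-0.6847  0.3667 -3.9959]
-> shift [-0.049   0.1755 -0.1277] rot [0.0003 0.0025 0.4796]
```

Request:
step_arm(increments=[[[0.012,-0.038,-0.015],[0,0,0.08],0.6],[[0.024,-0.076,-0.025],[0,0,0.16],0.6],[[0.036,-0.114,-0.028],[0,0,0.24],0.6],[[0.048,-0.152,-0.028],[0,0,0.32],0.6],[[0.06,-0.19,-0.028],[0,0,0.4],0.6],[[0.072,-0.228,-0.028],[0,0,0.48],0.6],[[0.08,-0.252,-0.028],[0,0,0.48],0.6],[[0.083,-0.263,-0.028],[0,0,0.48],0.6],[[0.083,-0.263,-0.028],[0,0,0.48],0.6]])

```text
time_s: 12.0
tcp_pos: [0.5121, 0.3881, 0.1202]
eef_rot: [179.9, 0.1, 3.1]
contact_force: [-0.1, -0.9, -4.2]
gripper_width: 0.0478
```

```bash
python3 - <<'E'
from h import *
a=cap("side")
crop(a,"s8.png",190,150,200,150,4)
go((.512,.387,.030),3)
E
```

```text
t 12.05 tcp [0.5123 0.387  0.1204] [179.9099   0.0814   3.0543] w 0.0483 F [ 0.1097 -0.6673 -4.0316]
-> shift [-0.0001 -0.0001  0.0904] rot [0.0016 0.0014 0.0009]
```

View pics/s8.png

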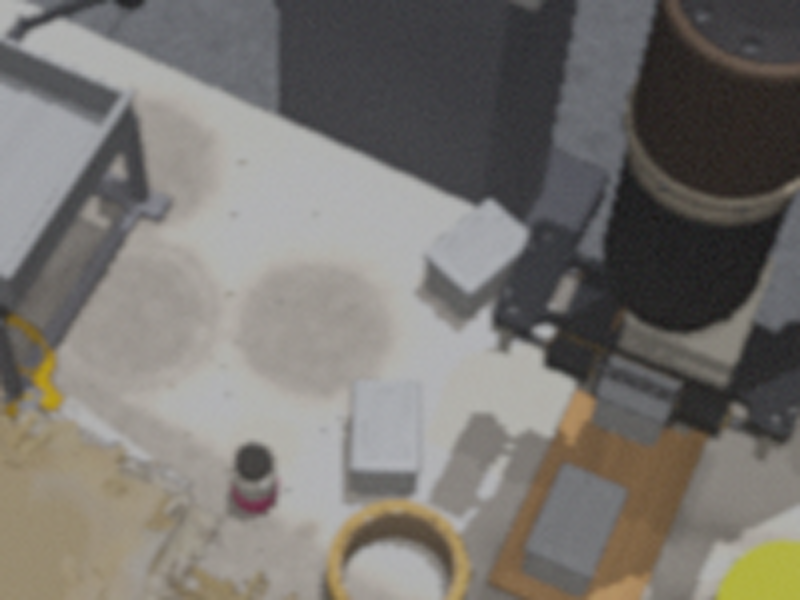

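Request:
step_arm(increments=[[[0,0,0.02],[0,0,0],0.6],[[0,0,0.045],[0,0,0],0.6],[[0,0,0.065],[0,0,0],0.6],[[0,0,0.075],[0,0,0],0.6],[[0,0,0.08],[0,0,0],0.6],[[0,0,0.084],[0,0,0],0.6],[[0,0,0.087],[0,0,0],0.6],[[0,0,0.089],[0,0,0],0.6],[[0,0,0.09],[0,0,0],0.6],[[0,0,0.09],[0,0,0],0.6]])

```text
time_s: 13.05
tcp_pos: [0.513, 0.3873, 0.0318]
eef_rot: [-180.0, -0.0, 3.0]
contact_force: [0.5, 0.4, -4.0]
gripper_width: 0.0482
```

```bash
python3 - <<'E'
from h import *
for i in range(3):
    cap("side"); go((.512,.387,.0295),3)
E
```

```text
t 13.1 tcp [0.513  0.3873 0.0319] [-179.9816   -0.0183    2.9998] w 0.0481 F [-0.0456  1.2931 -4.7822]
-> shift [-0.001   0.0003  0.0024] rot [-0.0003 -0.0003 -0.    ]
t 13.15 tcp [0.513  0.3873 0.0319] [-179.9822   -0.0194    3.    ] w 0.0478 F [ 0.4176  0.6523 -4.1648]
-> shift [-0.001   0.0002  0.0024] rot [-0.0003 -0.0003 -0.    ]
t 13.2 tcp [0.513  0.3873 0.0318] [-179.9853   -0.0159    3.0031] w 0.0482 F [-0.0747  0.729  -3.8475]
-> shift [-0.001   0.0002  0.0023] rot [-0.0003 -0.0003  0.0001]
```

Request:
step_arm(increments=[[[0,0,0.001],[0,0,0],0.6],[[0,0,0.002],[0,0,0],0.6],[[0,0,0.003],[0,0,0],0.6],[[0,0,0.003],[0,0,0],0.6],[[0,0,0.003],[0,0,0],0.6]])

```text
time_s: 13.7
tcp_pos: [0.513, 0.3873, 0.0301]
eef_rot: [-180.0, -0.0, 3.0]
contact_force: [-5.1, -1.4, 9.2]
gripper_width: 0.048
```

Request:
step_arm(increments=[[[0,0,0],[0,0,0],0.3],[[0,0,0],[0,0,0],0.25],[[0,0,0],[0,0,0],0.25],[[0,0,0],[0,0,0],0.25],[[0,0,-0.02],[0,0,0],0.25],[[0,0,-0.05],[0,0,0],0.25],[[0,0,-0.08],[0,0,0],0.25],[[0,0,-0.1],[0,0,0],0.25]])

```text
time_s: 14.5
tcp_pos: [0.5135, 0.3877, 0.1308]
eef_rot: [-179.9, -0.1, 3.0]
contact_force: [0.6, 0.7, -0.3]
gripper_width: 0.0655
```

```bash
python3 - <<'E'
from h import *
go((.577,.242,.13),27)
E
```

```text
t 14.5 tcp [0.5135 0.3877 0.1308] [-179.921    -0.0999    3.0102] w 0.0655 F [ 0.5548  0.6959 -0.3116]
-> shift [0.0557 0.1488 0.0007] rot [-0.001  -0.002  -0.4187]
```

Request:
step_arm(increments=[[[0.012,0.03,0],[0,0,-0.1],0.25],[[0.024,0.06,0],[0,0,-0.2],0.25],[[0.036,0.095,0],[0,0,-0.3],0.25],[[0.048,0.13,0],[0,0,-0.4],0.25],[[0.056,0.149,0],[0,0,-0.42],0.25],[[0.056,0.149,0],[0,0,-0.42],0.25],[[0.056,0.149,0],[0,0,-0.42],0.25]])

```text
time_s: 15.2
tcp_pos: [0.5768, 0.2409, 0.1285]
eef_rot: [-180.0, 0.0, 27.0]
contact_force: [-0.5, -0.0, 0.7]
gripper_width: 0.0657
```

```bash
python3 - <<'E'
from h import *
a=cap("side");b=cap("top")
crop(a,"s9.png",190,150,200,150,4)
go((.577,.242,.0135),27)
E
```

```text
t 15.3 tcp [0.5764 0.2418 0.1285] [-179.9962   -0.0011   27.0559] w 0.066 F [-0.6601  0.8687  0.7667]
-> shift [0.0006 0.0001 0.115 ] rot [-0.0001 -0.      0.001 ]
```

View pics/s9.png

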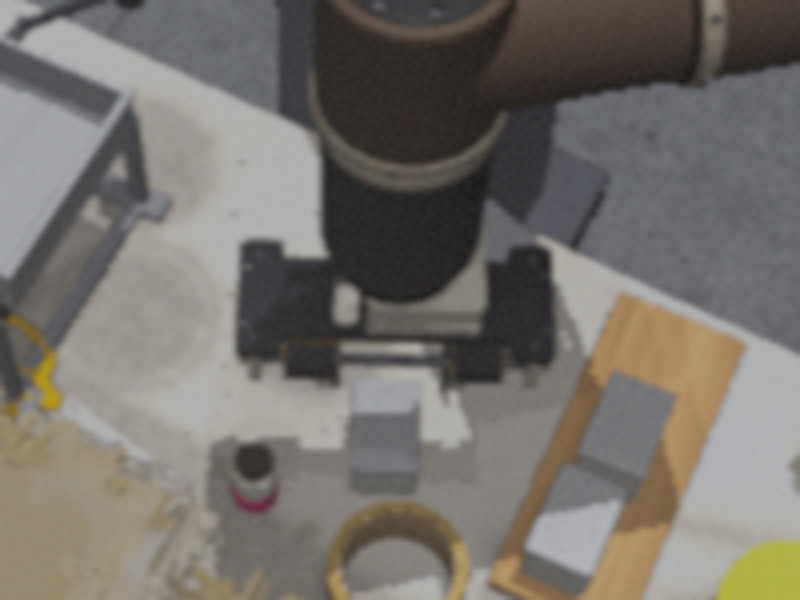

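Request:
step_arm(increments=[[[0,0,0.03],[0,0,0],0.22],[[0,0,0.055],[0,0,0],0.22],[[0,0,0.07],[0,0,0],0.22],[[0,0,0.08],[0,0,0],0.22],[[0,0,0.09],[0,0,0],0.22],[[0,0,0.1],[0,0,0],0.22],[[0,0,0.11],[0,0,0],0.22],[[0,0,0.115],[0,0,0],0.22],[[0,0,0.115],[0,0,0],0.22]])

```text
time_s: 16.2
tcp_pos: [0.5763, 0.241, 0.0128]
eef_rot: [180.0, 0.1, 27.0]
contact_force: [-1.0, -0.1, 0.2]
gripper_width: 0.0683
```

Request:
step_arm(increments=[[[0,0,0],[0,0,0],0.6],[[0,0,0],[0,0,0],0.6],[[0,0,0],[0,0,0],0.6],[[0,0,0],[0,0,0],0.6],[[0,0,0],[0,0,0],0.6],[[0,0,-0.01],[0,0,0],0.6],[[0,0,-0.03],[0,0,0],0.6],[[0,0,-0.06],[0,0,0],0.6],[[0,0,-0.08],[0,0,0],0.6],[[0,0,-0.08],[0,0,0],0.6]], force=25)

```text
time_s: 17.2
tcp_pos: [0.5784, 0.2424, 0.0976]
eef_rot: [-180.0, -0.3, 27.1]
contact_force: [-0.2, 0.6, -0.8]
gripper_width: 0.0479
```

```bash
python3 - <<'E'
from h import *
F=[]
for i in range(6):
    cap("side"); F.append(r.get_state()['contact_force'])
print(np.array(F).mean(0))
go((.574+.039,-.058,.21),3)
E
```

```text
[-0.1474  0.1391 -1.0731]
t 17.5 tcp [0.576  0.2408 0.0925] [179.9856   0.1081  27.0425] w 0.0477 F [-0.6254  0.3129 -0.7277]
-> shift [-0.1031  0.283  -0.1172] rot [0.0006 0.0018 0.4196]
```

Request:
step_arm(increments=[[[0,0,-0.04],[0,0,0],0.6],[[0,0,-0.08],[0,0,0],0.6],[[-0.005,0.015,-0.11],[0,0,0.05],0.6],[[-0.015,0.045,-0.13],[0,0,0.12],0.6],[[-0.03,0.085,-0.13],[0,0,0.2],0.6],[[-0.046,0.13,-0.13],[0,0,0.28],0.6],[[-0.063,0.175,-0.13],[0,0,0.36],0.6],[[-0.08,0.22,-0.13],[0,0,0.42],0.6],[[-0.093,0.255,-0.13],[0,0,0.42],0.6],[[-0.103,0.283,-0.13],[0,0,0.42],0.6]])

```text
time_s: 18.5
tcp_pos: [0.6131, -0.06, 0.2226]
eef_rot: [180.0, 0.1, 2.9]
contact_force: [0.3, 0.2, -0.9]
gripper_width: 0.0478
```

Request:
step_arm(increments=[[[0,0,0],[0,0,0],0.6],[[0,0,0],[0,0,0],0.6]])

```text
time_s: 18.7
tcp_pos: [0.6132, -0.0585, 0.2225]
eef_rot: [180.0, 0.1, 2.9]
contact_force: [1.0, 0.0, -0.5]
gripper_width: 0.048
```

```bash
python3 - <<'E'
from h import *
a=cap("side");b=cap("top")
crop(a,"s10.png",110,100,160,120,5)
crop(a,"s10b.png",270,200,120,110,6)
crop(b,"t10.png",300,150,160,120,5)
go((.612,-.064,.21),3)
E
```

```text
t 18.8 tcp [ 0.6134 -0.0572  0.223 ] [-179.9997    0.0555    3.0047] w 0.0482 F [-0.1004  1.0912 -0.281 ]
-> shift [-0.0017  0.0067  0.013 ] rot [-0.      0.001   0.0001]
```

View pics/s10.png

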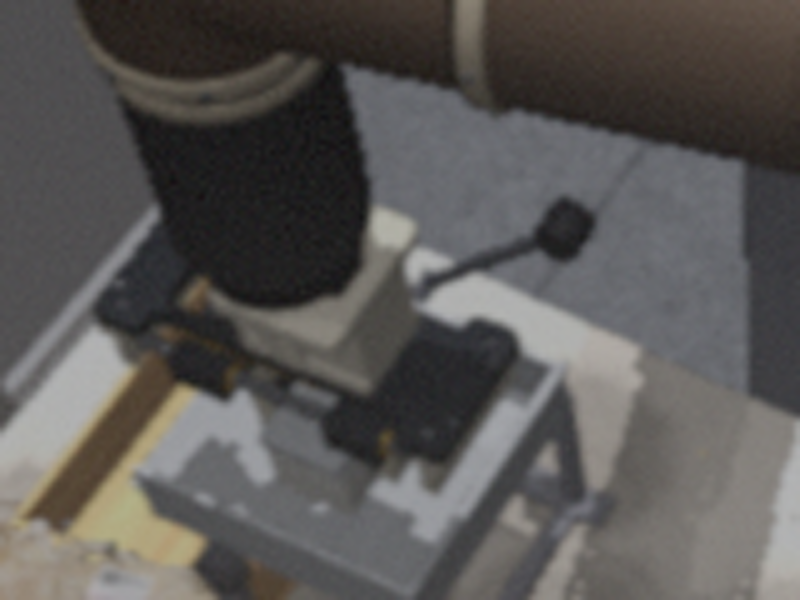

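View pics/t10.png

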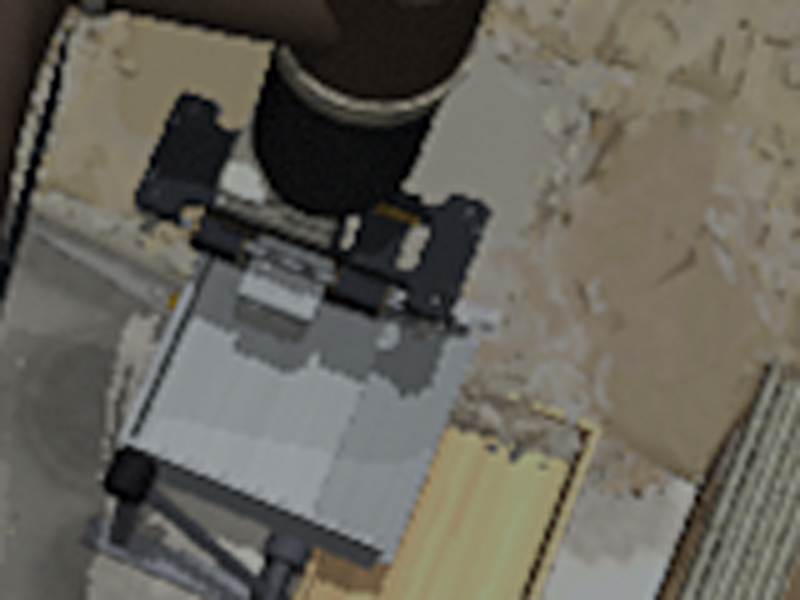

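View pics/s10b.png

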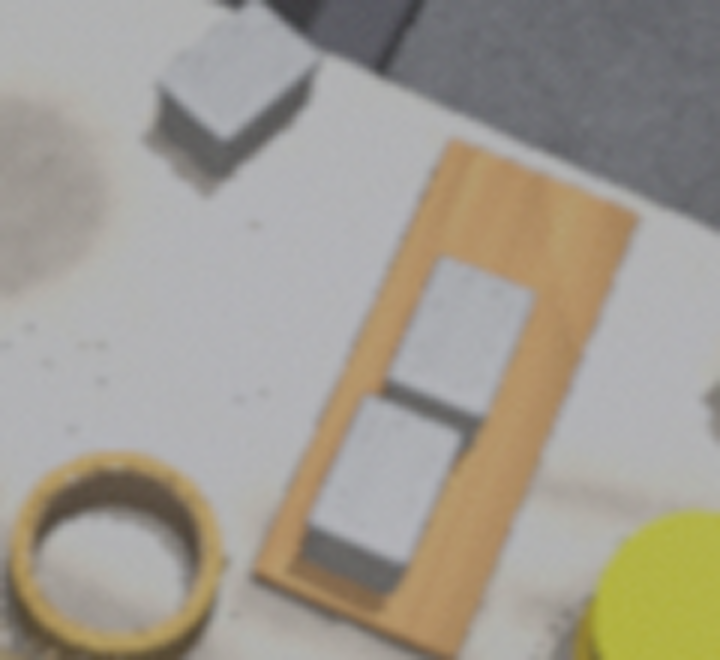

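```bash
python3 - <<'E'
from h import *
a=cap("side");b=cap("top")
f=lambda L,s,o:(np.array(L,float)+.5)/s-.5+np.array(o)
print(ray(a,f([(372,393),(475,430),(400,565),(310,525)],6,(270,200)),.066).mean(0))
print(ray(a,f([(440,257),(537,292),(480,415),(390,378)],6,(270,200)),.066).mean(0))
s=r.get_state();p=s['tcp_pos'];R=Ro.from_euler('z',3,degrees=True)
def box(c):
    z0=p[2]-.0128
    return np.array([p*[1,1,0]+[0,0,z0]+R.apply([sx*.035,sy*.024,z]) for z in(0,.05) for sx,sy in((1,1),(1,-1),(-1,-1),(-1,1))])
def pan():
    L=[]
    c=np.array([.573,-.063,.129]);R2=Ro.from_euler('z',2.5,degrees=True)
    return np.array([c+R2.apply(v) for v in([-.0775,.056,0],[.0775,.056,0],[.0775,-.056,0],[-.0775,-.056,0],[-.0775,.056,.044],[.0775,.056,.044],[.0775,-.110,.028],[-.0775,-.110,.028])])
for c,n,o in((a,"ovs",(110,100)),(b,"ovt",(300,150))):
    im=cv2.resize(c["color"][o[1]:o[1]+120,o[0]:o[0]+160,::-1],None,fx=5,fy=5,interpolation=2)
    for X,col in((box(c),(0,0,255)),(pan(),(0,255,0))):
        u=((proj(c,X)-o+.5)*5-.5).astype(int)
        for k in range(2): cv2.polylines(im,[u[4*k:4*k+4]],True,col if k==0 else (255,0,255),1)
    cv2.imwrite(f"pics/{n}.png",im)
E
```

```text
[0.5831 0.3907 0.066 ]
[0.5045 0.3904 0.066 ]
```

View pics/ovs.png

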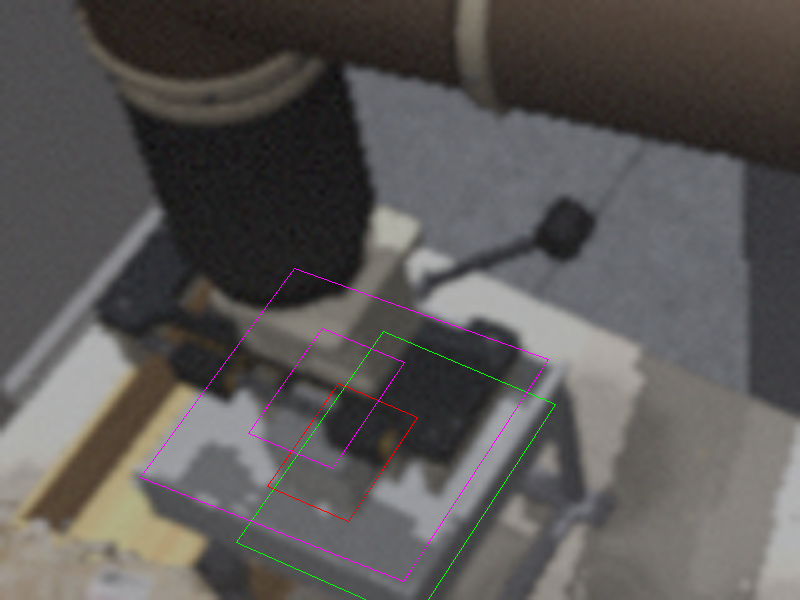

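View pics/ovt.png

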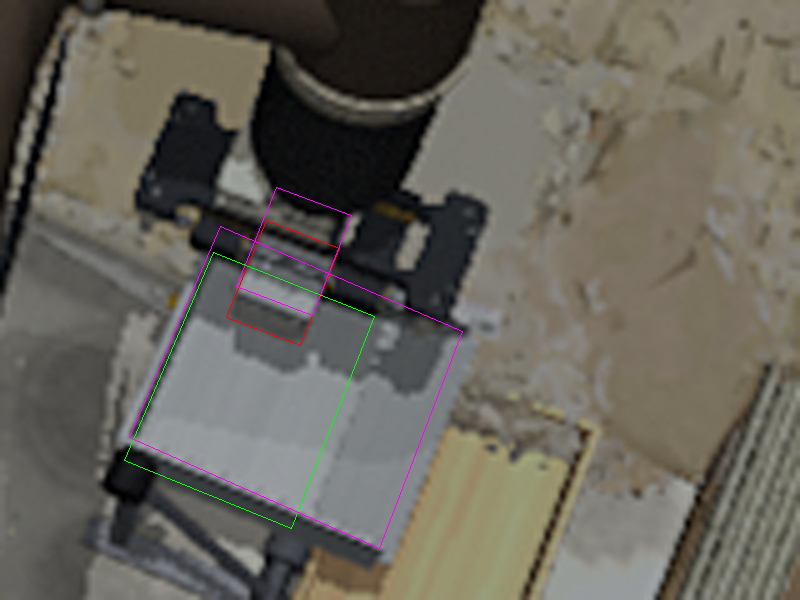

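Request:
step_arm(increments=[[[-0.0025,0.004,0.01],[0,0,0],0.6],[[-0.0025,0.004,0.025],[0,0,0],0.6],[[-0.0025,0.004,0.04],[0,0,0],0.6],[[-0.0025,0.004,0.05],[0,0,0],0.6],[[-0.0025,0.004,0.06],[0,0,0],0.6],[[-0.0025,0.004,0.068],[0,0,0],0.6],[[-0.0025,0.004,0.072],[0,0,0],0.6],[[-0.0025,0.004,0.072],[0,0,0],0.6],[[-0.0025,0.004,0.072],[0,0,0],0.6]])

```text
time_s: 19.8
tcp_pos: [0.6116, -0.0618, 0.1519]
eef_rot: [180.0, -0.0, 3.0]
contact_force: [0.3, -0.0, -0.5]
gripper_width: 0.0476
```

```bash
python3 - <<'E'
from h import *
a=cap("side");b=cap("top")
crop(a,"s11.png",110,100,160,120,5)
crop(b,"t11.png",300,150,160,120,5)
go((.611,-.061,.142),3)
E
```

```text
t 19.9 tcp [ 0.6117 -0.0618  0.1521] [179.9998  -0.0548   2.9968] w 0.0479 F [ 0.904  -0.1444 -0.4472]
-> shift [-0.0006 -0.0008  0.0101] rot [ 0.     -0.001  -0.0001]
```

View pics/s11.png

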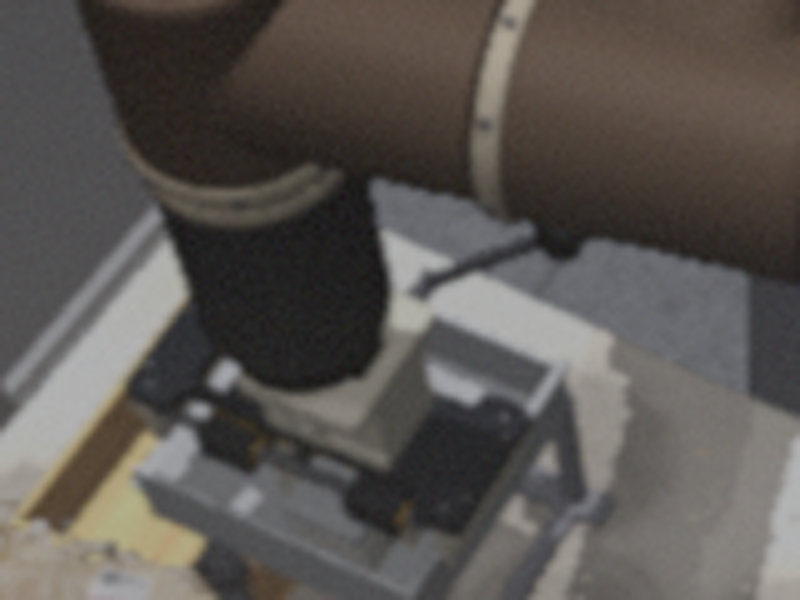

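View pics/t11.png

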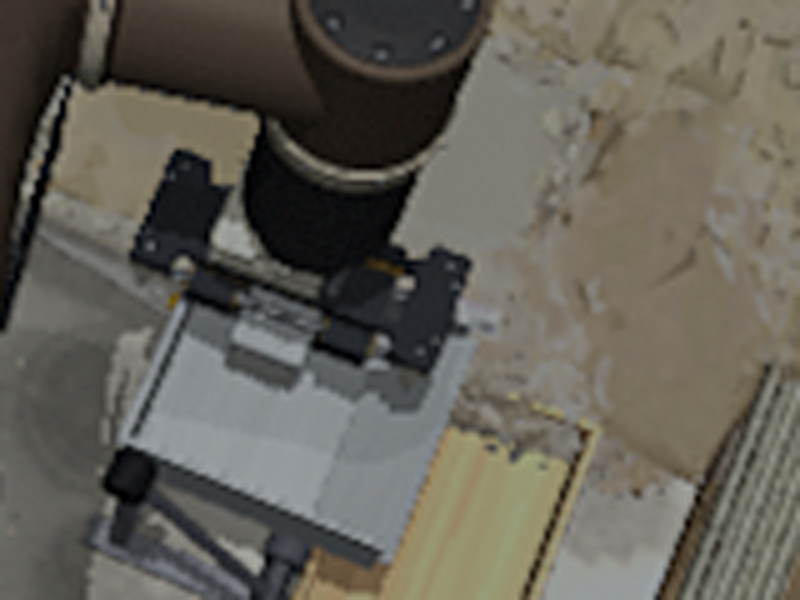

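Request:
step_arm(increments=[[[0,0,0.003],[0,0,0],0.6],[[0,0,0.005],[0,0,0],0.6],[[0,0,0.007],[0,0,0],0.6],[[0,0,0.008],[0,0,0],0.6],[[0,0,0.009],[0,0,0],0.6],[[0,0,0.01],[0,0,0],0.6],[[0,0,0.01],[0,0,0],0.6]])

```text
time_s: 20.6
tcp_pos: [0.6114, -0.0619, 0.143]
eef_rot: [180.0, -0.1, 3.0]
contact_force: [-3.5, 1.0, 9.3]
gripper_width: 0.0477
```

Request:
step_arm(increments=[[[0,0,-0.001],[0,0,0],0.6],[[0,0,-0.001],[0,0,0],0.36],[[0,0,-0.001],[0,0,0],0.36],[[0,0,-0.001],[0,0,0],0.36],[[0,0,-0.015],[0,0,0],0.36],[[0,0,-0.04],[0,0,0],0.36],[[0,0,-0.07],[0,0,0],0.36],[[0,0,-0.1],[0,0,0],0.36]])

```text
time_s: 21.4
tcp_pos: [0.6113, -0.0619, 0.2436]
eef_rot: [180.0, -0.0, 3.0]
contact_force: [1.1, -0.2, -0.3]
gripper_width: 0.0565
```

```bash
python3 - <<'E'
from h import *
a=cap("side");b=cap("top")
crop(a,"s12.png",110,100,160,120,5)
crop(b,"t12.png",190,150,200,150,4)
go((.417,.237,.24),-18)
E
```

```text
t 21.5 tcp [ 0.6138 -0.0619  0.2477] [179.9774  -0.4928   3.0266] w 0.0559 F [ 0.6948 -0.0396  0.0066]
-> shift [-0.1808 -0.3089  0.006 ] rot [-0.0012 -0.0086  0.367 ]
```

View pics/s12.png

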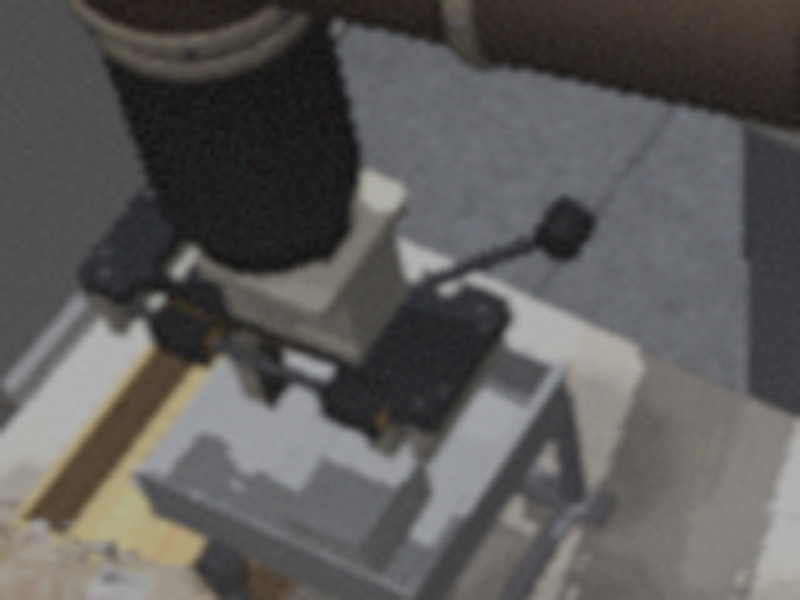

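View pics/t12.png

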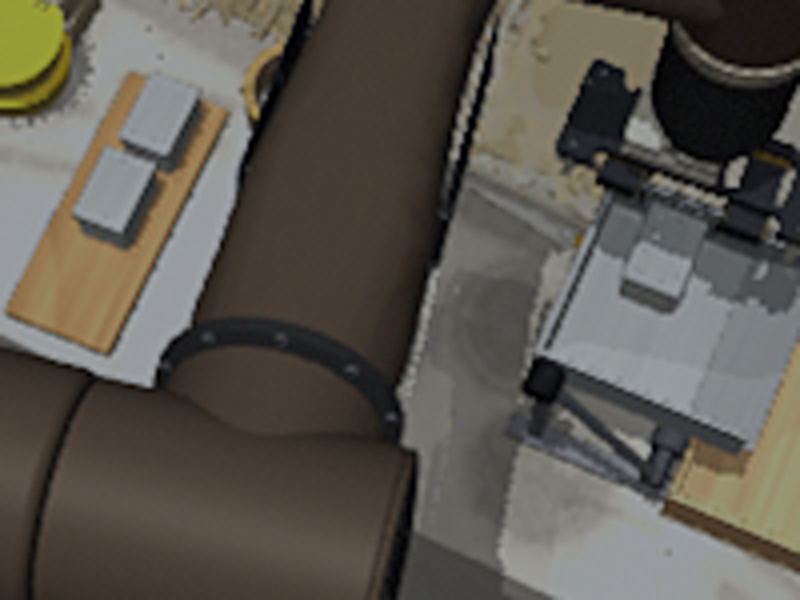

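Request:
step_arm(increments=[[[-0.01,-0.035,0],[0,0,0.05],0.25],[[-0.025,-0.075,0],[0,0,0.1],0.25],[[-0.045,-0.115,0],[0,0,0.16],0.25],[[-0.07,-0.15,0],[0,0,0.22],0.25],[[-0.095,-0.19,0.01],[0,0,0.28],0.25],[[-0.12,-0.23,0.03],[0,0,0.34],0.25],[[-0.145,-0.26,0.05],[0,0,0.367],0.25],[[-0.165,-0.29,0.07],[0,0,0.367],0.25],[[-0.179,-0.309,0.09],[0,0,0.367],0.25],[[-0.179,-0.309,0.11],[0,0,0.367],0.25]])

```text
time_s: 22.5
tcp_pos: [0.4153, 0.2397, 0.1319]
eef_rot: [-179.9, -0.0, -17.9]
contact_force: [-0.6, 0.4, -0.1]
gripper_width: 0.0659
```

```bash
python3 - <<'E'
from h import *
a=cap("side");b=cap("top")
crop(a,"s13.png",220,150,200,150,4)
crop(b,"t13.png",190,150,200,150,4)
go((.417,.236,.0135),-18)
E
```

```text
t 22.6 tcp [0.4149 0.2371 0.1301] [179.818    0.0916 -17.9554] w 0.0655 F [ 0.2806 -0.4219  0.5918]
-> shift [0.0025 0.     0.1166] rot [0.0032 0.0016 0.0008]
```

View pics/s13.png

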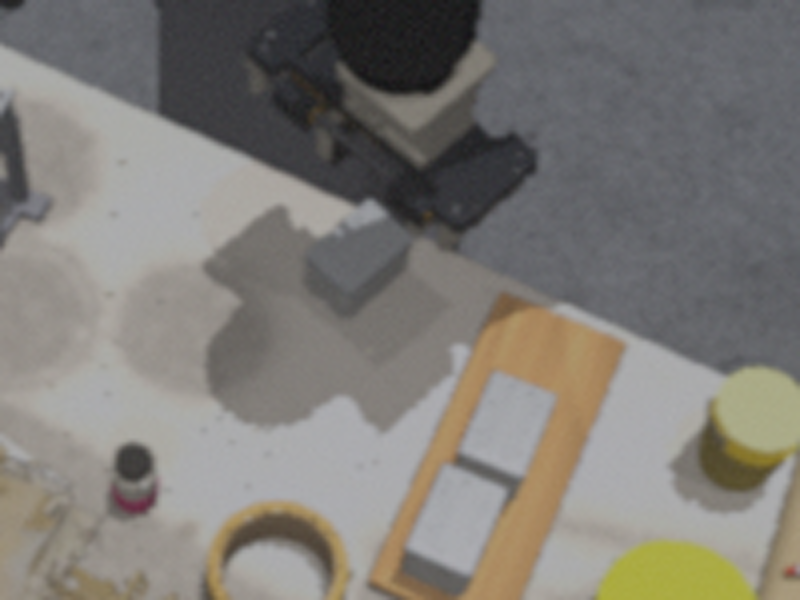

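View pics/t13.png

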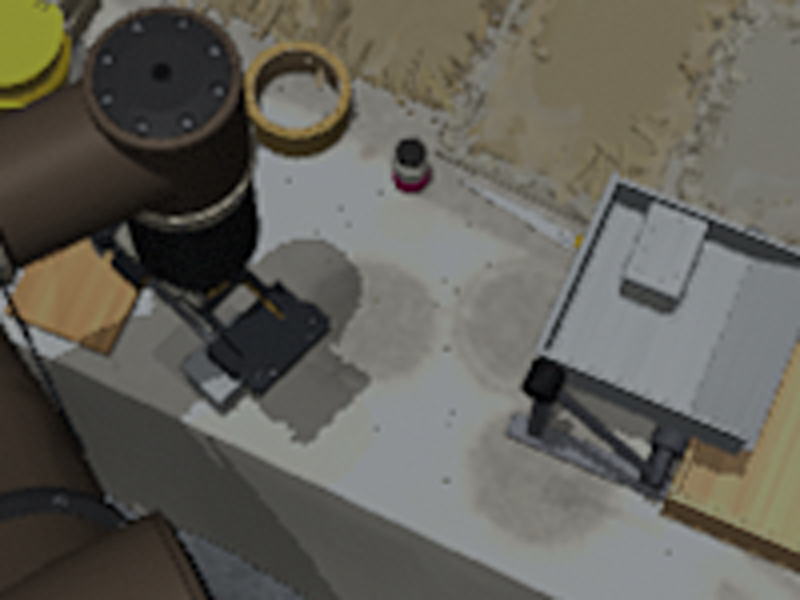

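Request:
step_arm(increments=[[[0.002,0.001,0.03],[0,0,0],0.22],[[0.002,0.001,0.055],[0,0,0],0.22],[[0.002,0.001,0.07],[0,0,0],0.22],[[0.002,0.001,0.08],[0,0,0],0.22],[[0.002,0.001,0.09],[0,0,0],0.22],[[0.002,0.001,0.1],[0,0,0],0.22],[[0.002,0.001,0.11],[0,0,0],0.22],[[0.002,0.001,0.116],[0,0,0],0.22],[[0.002,0.001,0.116],[0,0,0],0.22]])

```text
time_s: 23.5
tcp_pos: [0.4177, 0.2355, 0.0148]
eef_rot: [179.9, 0.0, -18.0]
contact_force: [-0.4, 0.3, 0.4]
gripper_width: 0.0685
```

Request:
step_arm(increments=[[[0,0,0],[0,0,0],0.6],[[0,0,0],[0,0,0],0.6],[[0,0,0],[0,0,0],0.6],[[0,0,0],[0,0,0],0.6],[[0,0,0],[0,0,0],0.6],[[0,0,-0.01],[0,0,0],0.6],[[0,0,-0.03],[0,0,0],0.6],[[0,0,-0.06],[0,0,0],0.6],[[0,0,-0.08],[0,0,0],0.6],[[0,0,-0.08],[0,0,0],0.6]], force=25)

```text
time_s: 24.5
tcp_pos: [0.4195, 0.2379, 0.0987]
eef_rot: [-179.6, -0.1, -18.0]
contact_force: [-0.2, 0.2, -4.2]
gripper_width: 0.0477
```

```bash
python3 - <<'E'
from h import *
F=[]
for i in range(6):
    cap("side"); F.append(r.get_state()['contact_force'])
print(np.array(F).mean(0))
go((.427,.385,.12),3)
go((.536,-.065,.24),3)
a=cap("side")
crop(a,"s14.png",220,150,200,150,4)
E
```

```text
[-0.1175 -0.2161 -4.0788]
t 24.8 tcp [0.4174 0.2354 0.0945] [179.8895   0.0517 -18.0452] w 0.0478 F [-0.7792  0.3302 -3.9807]
-> shift [-0.0373 -0.1452 -0.0258] rot [ 0.0017  0.0012 -0.3673]
t 24.8 tcp [0.4174 0.2354 0.0945] [179.8895   0.0517 -18.0452] w 0.0478 F [-0.7792  0.3302 -3.9807]
-> shift [ 0.2056  0.2491 -0.1452] rot [ 0.0017  0.0012 -0.3673]
```

View pics/s14.png

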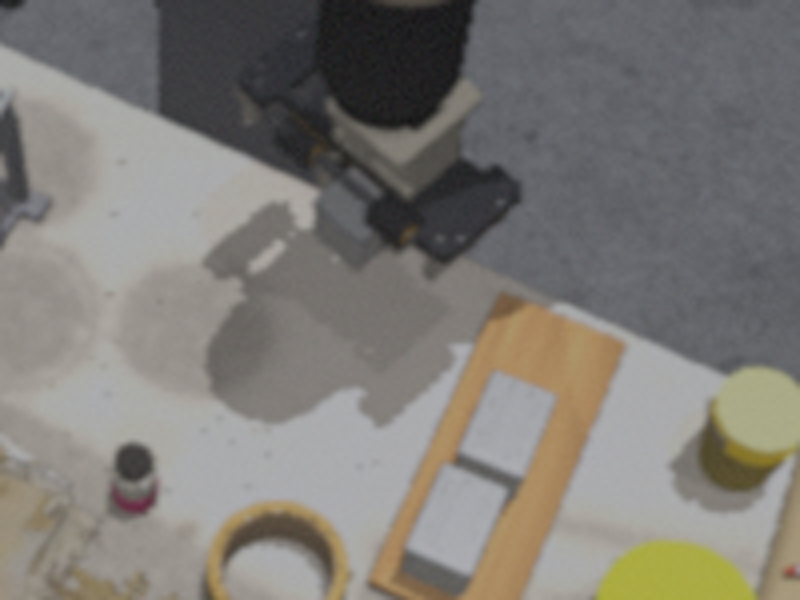

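Request:
step_arm(increments=[[[-0.005,-0.02,-0.01],[0,0,-0.06],0.6],[[-0.012,-0.048,-0.02],[0,0,-0.13],0.6],[[-0.02,-0.077,-0.025],[0,0,-0.2],0.6],[[-0.028,-0.105,-0.025],[0,0,-0.27],0.6],[[-0.034,-0.13,-0.025],[0,0,-0.34],0.6],[[-0.038,-0.143,-0.025],[0,0,-0.367],0.6],[[-0.038,-0.143,-0.025],[0,0,-0.367],0.6],[[-0.038,-0.143,-0.025],[0,0,-0.367],0.6]])

```text
time_s: 25.65
tcp_pos: [0.4256, 0.3828, 0.1196]
eef_rot: [179.9, 0.1, 2.9]
contact_force: [-0.1, -1.0, -4.8]
gripper_width: 0.0477
```

```bash
python3 - <<'E'
from h import *
a=cap("side")
crop(a,"s15.png",250,150,200,150,4)
go((.4265,.383,.032),3)
E
```

```text
t 25.7 tcp [0.4257 0.3825 0.1198] [179.9131   0.068    2.92  ] w 0.048 F [ 0.5264 -0.8924 -3.4462]
-> shift [ 0.0009 -0.0006  0.0878] rot [ 0.0015  0.0012 -0.0014]
```

View pics/s15.png

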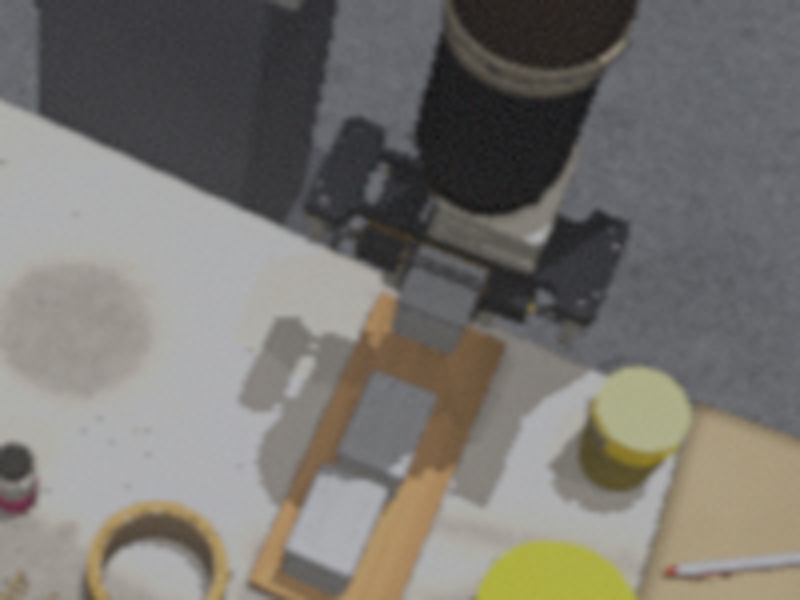

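Request:
step_arm(increments=[[[0,0,0.02],[0,0,0],0.6],[[0,0,0.045],[0,0,0],0.6],[[0,0,0.065],[0,0,0],0.6],[[0,0,0.075],[0,0,0],0.6],[[0,0,0.08],[0,0,0],0.6],[[0,0,0.083],[0,0,0],0.6],[[0,0,0.086],[0,0,0],0.6],[[0,0,0.088],[0,0,0],0.6],[[0,0,0.09],[0,0,0],0.6],[[0,0,0.09],[0,0,0],0.6]])

```text
time_s: 26.7
tcp_pos: [0.4264, 0.3841, 0.0318]
eef_rot: [-180.0, -0.1, 3.0]
contact_force: [-2.3, -2.0, 3.4]
gripper_width: 0.0482
```

```bash
python3 - <<'E'
from h import *
for i in range(3):
    cap("side"); go((.4265,.383,.030),3)
E
```

```text
t 26.75 tcp [0.4265 0.3841 0.0318] [-179.9508   -0.0542    3.0164] w 0.0479 F [-2.7416 -1.3589  5.2433]
-> shift [-0.      0.0011  0.0018] rot [-0.0009 -0.0009  0.0003]
t 26.8 tcp [0.4264 0.3841 0.0318] [-179.9506   -0.0534    3.0193] w 0.0477 F [-1.5447 -2.117   5.3705]
-> shift [-0.      0.0011  0.0018] rot [-0.0009 -0.0009  0.0003]
t 26.85 tcp [0.4264 0.3841 0.0317] [-179.9509   -0.0537    3.0189] w 0.048 F [-2.6748 -0.4458  6.0644]
-> shift [-0.      0.0011  0.0017] rot [-0.0009 -0.0009  0.0003]
```

Touching (≈5 N up). Release and rise.

Request:
step_arm(increments=[[[0,0,0],[0,0,0],0.3],[[0,0,0],[0,0,0],0.25],[[0,0,0],[0,0,0],0.25],[[0,0,0],[0,0,0],0.25],[[0,0,-0.02],[0,0,0],0.25],[[0,0,-0.05],[0,0,0],0.25],[[0,0,-0.1],[0,0,0],0.25],[[0,0,-0.15],[0,0,0],0.25],[[0,0,-0.2],[0,0,0],0.25],[[0,0,-0.25],[0,0,0],0.25]])

```text
time_s: 27.85
tcp_pos: [0.4259, 0.3833, 0.2828]
eef_rot: [-180.0, -0.0, 3.0]
contact_force: [0.3, 1.2, 0.3]
gripper_width: 0.0656
```

```bash
python3 - <<'E'
from h import *
go((.4504,-.0215,.31),-87)
go((.4504,-.0215,.31),93)
print(r.get_state()['joints'])
E
```

```text
t 27.85 tcp [0.4259 0.3833 0.2828] [-179.9809   -0.0115    2.9919] w 0.0656 F [0.2795 1.2066 0.2854]
-> shift [ 0.0033  0.4055 -0.0273] rot [-0.0004  0.0001  1.5707]
t 27.85 tcp [0.4259 0.3833 0.2828] [-179.9809   -0.0115    2.9919] w 0.0656 F [0.2795 1.2066 0.2854]
-> shift [ 0.0033  0.4055 -0.0273] rot [-0.0001 -0.0004 -1.5709]
[ 61.5386   9.1175  -7.415   -0.0002 -73.4452  31.4534]
```

Request:
step_arm(increments=[[[0,0.03,-0.005],[0,0,0.14],0.4],[[0,0.06,-0.01],[0,0,0.28],0.4],[[0,0.09,-0.015],[0,0,0.42],0.4],[[0.001,0.12,-0.02],[0,0,0.56],0.4],[[0.001,0.15,-0.025],[0,0,0.7],0.4],[[0.001,0.18,-0.027],[0,0,0.84],0.4],[[0.002,0.21,-0.027],[0,0,0.98],0.4],[[0.002,0.24,-0.027],[0,0,1.12],0.4],[[0.003,0.26,-0.027],[0,0,1.26],0.4],[[0.003,0.28,-0.027],[0,0,1.4],0.4]])

```text
time_s: 28.85
tcp_pos: [0.4437, 0.1031, 0.3077]
eef_rot: [-180.0, 0.0, -77.6]
contact_force: [0.7, -0.9, 0.7]
gripper_width: 0.0524
```

```bash
python3 - <<'E'
from h import *
a=cap("side");b=cap("top")
crop(a,"s16.png",110,130,300,200,2.6)
crop(b,"t16.png",190,130,240,180,3.2)
go((.4504,-.0215,.31),-87)
E
```

```text
t 28.95 tcp [0.4436 0.1025 0.3078] [-179.983     0.0051  -77.5476] w 0.0527 F [-0.2885 -0.0871 -0.213 ]
-> shift [ 0.1225  0.0201 -0.0023] rot [-0.0003  0.0001  0.165 ]
```

View pics/s16.png

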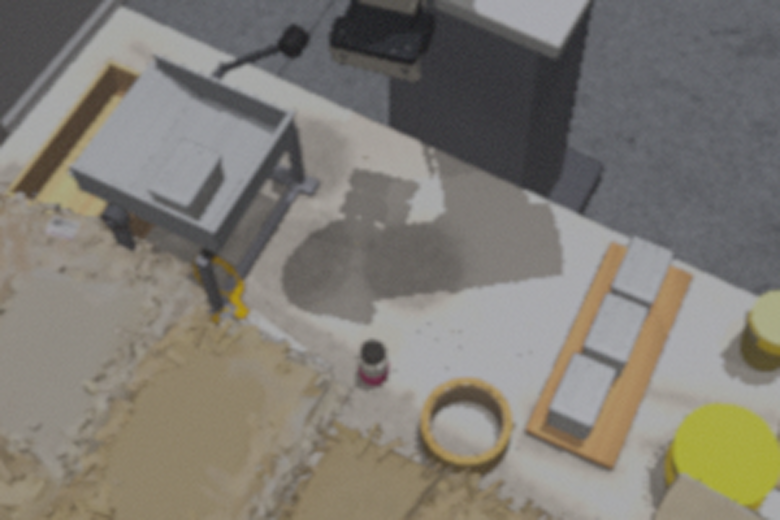

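View pics/t16.png

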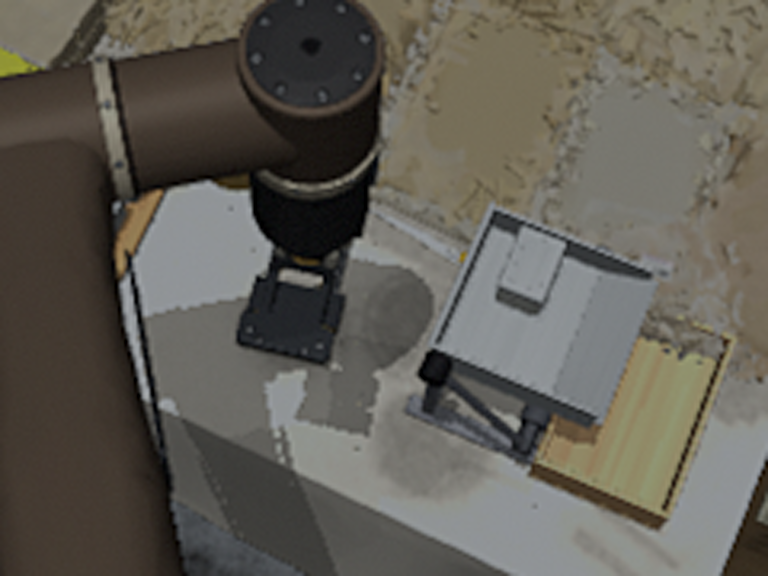

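Request:
step_arm(increments=[[[0.03,0.005,0],[0,0,0.05],0.48],[[0.06,0.01,0],[0,0,0.1],0.48],[[0.09,0.015,0],[0,0,0.165],0.48],[[0.115,0.019,0],[0,0,0.165],0.48],[[0.1225,0.02,0.01],[0,0,0.165],0.48],[[0.1225,0.02,0.02],[0,0,0.165],0.48],[[0.1225,0.02,0.03],[0,0,0.165],0.48],[[0.1225,0.02,0.03],[0,0,0.165],0.48]])

```text
time_s: 29.75
tcp_pos: [0.4504, -0.019, 0.2755]
eef_rot: [179.8, -0.0, -86.6]
contact_force: [0.6, 0.3, 0.2]
gripper_width: 0.0458
```

```bash
python3 - <<'E'
from h import *
a=cap("side");b=cap("top")
crop(a,"s17.png",110,90,160,120,5)
crop(b,"t17.png",270,170,160,120,5)
go((.4504,-.0215,.216),-87)
E
```

```text
t 29.85 tcp [ 0.4513 -0.019   0.2773] [179.9574  -0.0245 -86.5882] w 0.0455 F [-0.8048  0.1819  0.2176]
-> shift [0.0024 0.001  0.0613] rot [ 0.0007 -0.0004  0.0072]
```

View pics/s17.png

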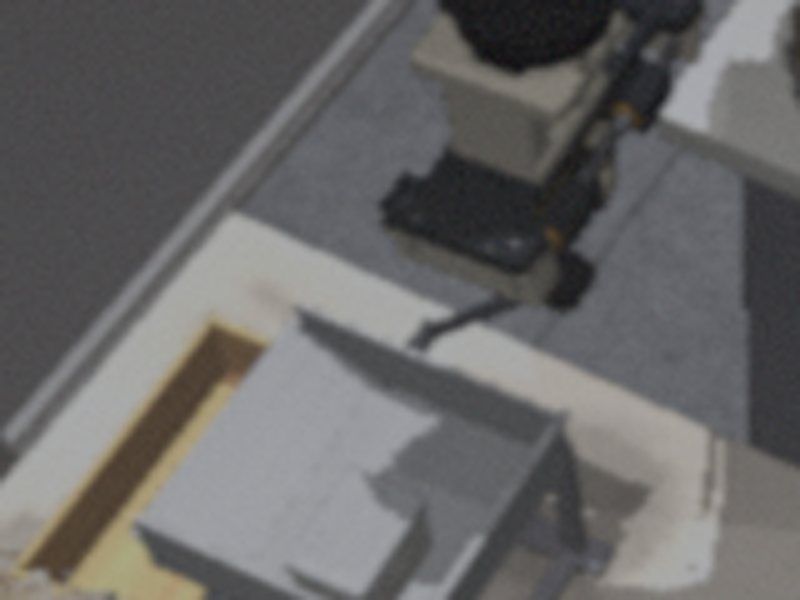

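View pics/t17.png

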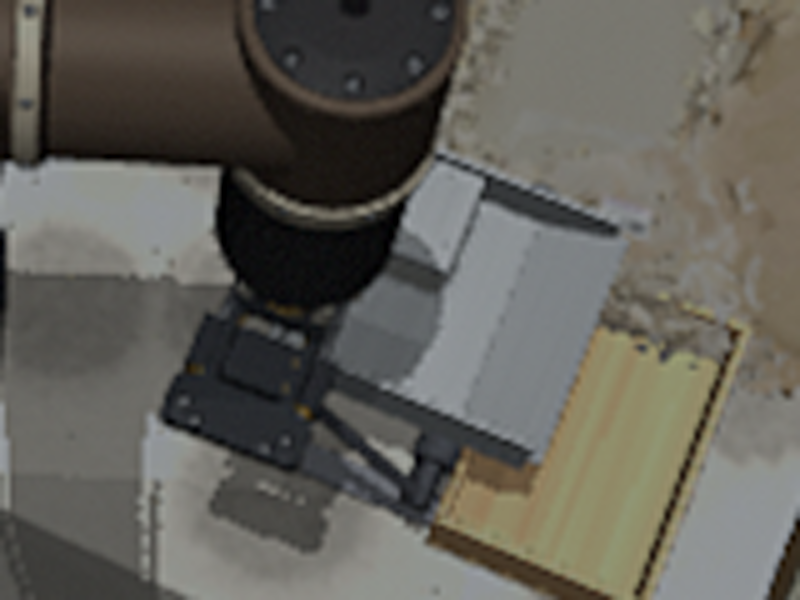

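Request:
step_arm(increments=[[[0.002,0.001,0.008],[0,0,0.007],0.48],[[0.002,0.001,0.016],[0,0,0.007],0.48],[[0.002,0.001,0.024],[0,0,0.007],0.48],[[0.002,0.001,0.032],[0,0,0.007],0.48],[[0.002,0.001,0.04],[0,0,0.007],0.48]])

```text
time_s: 30.35
tcp_pos: [0.4504, -0.0218, 0.2368]
eef_rot: [180.0, -0.0, -87.1]
contact_force: [0.2, 0.8, 0.3]
gripper_width: 0.0458
```

Request:
step_arm(increments=[[[0,0,0.008],[0,0,0],0.48],[[0,0,0.016],[0,0,0],0.48],[[0,0,0.02],[0,0,0],0.48],[[0,0,0.02],[0,0,0],0.48]])

```text
time_s: 30.75
tcp_pos: [0.4502, -0.0219, 0.2169]
eef_rot: [179.9, -0.0, -87.1]
contact_force: [-0.1, 0.1, 1.2]
gripper_width: 0.0456
```

Request:
step_arm(increments=[[[0,0,0],[0,0,0],0.8],[[0,0,0],[0,0,0],0.8],[[0,0,0],[0,0,0],0.8],[[0,0,0],[0,0,0],0.8],[[0,0,0],[0,0,0],0.8]], force=20)

```text
time_s: 31.25
tcp_pos: [0.4488, -0.022, 0.2176]
eef_rot: [179.8, 0.0, -87.1]
contact_force: [-8.3, 2.0, 5.6]
gripper_width: 0.0259
```

```bash
python3 - <<'E'
from h import *
a=cap("side");b=cap("top")
crop(a,"s18.png",110,90,160,120,5)
crop(b,"t18.png",270,170,160,120,5)
go((.4504,-.0215,.216),-87)
E
```

```text
t 31.35 tcp [ 0.4488 -0.022   0.2176] [179.832    0.0055 -87.1238] w 0.026 F [-6.9801  1.4402  5.8574]
-> shift [-0.0004 -0.0017  0.0016] rot [ 0.0029  0.0001 -0.0022]
```

View pics/s18.png

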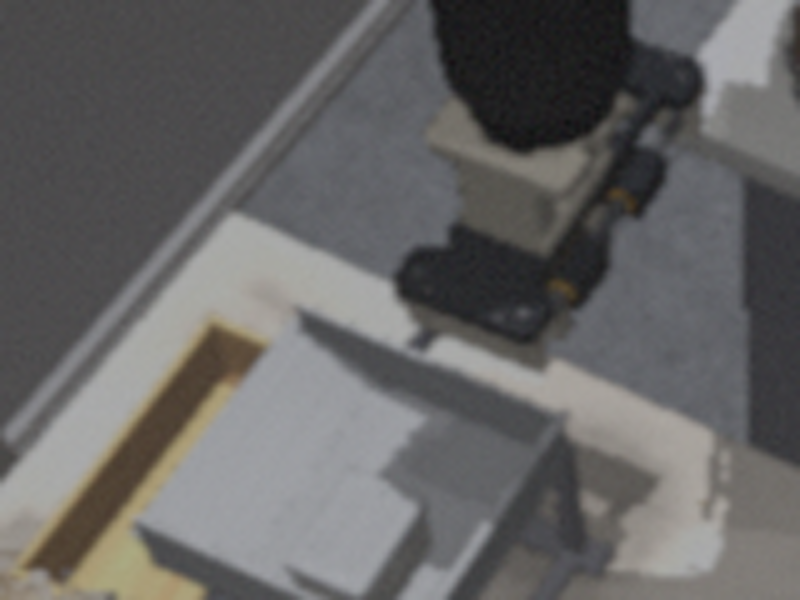

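Request:
step_arm(increments=[[[0.0056,0.001,-0.005],[0,0,0],0.8],[[0.0115,0.001,-0.0097],[0,0,0],0.8],[[0.0176,0.001,-0.014],[0,0,0],0.8],[[0.0238,0.001,-0.0181],[0,0,0],0.8],[[0.0303,0.001,-0.0219],[0,0,0],0.8],[[0.037,0.001,-0.0253],[0,0,0],0.8],[[0.0438,0.001,-0.0284],[0,0,0],0.8],[[0.0508,0.001,-0.0312],[0,0,0],0.8],[[0.0579,0.001,-0.0335],[0,0,0],0.8],[[0.0651,0.001,-0.0356],[0,0,0],0.8]])

```text
time_s: 32.35
tcp_pos: [0.4509, -0.0867, 0.2529]
eef_rot: [179.8, 0.1, -87.1]
contact_force: [-7.5, 5.9, 0.7]
gripper_width: 0.0259
```

```bash
python3 - <<'E'
from h import *
a=cap("side");b=cap("top")
crop(a,"s19.png",110,90,160,120,5)
crop(b,"t19.png",270,170,160,120,5)
go((.4504,-.0215,.216),-87)
E
```

```text
t 32.45 tcp [ 0.4509 -0.0875  0.2531] [179.8041   0.03   -87.1481] w 0.0258 F [-8.4531  1.802   1.7498]
-> shift [-0.0659 -0.003   0.0371] rot [ 0.0034  0.0005 -0.0026]
```

View pics/s19.png

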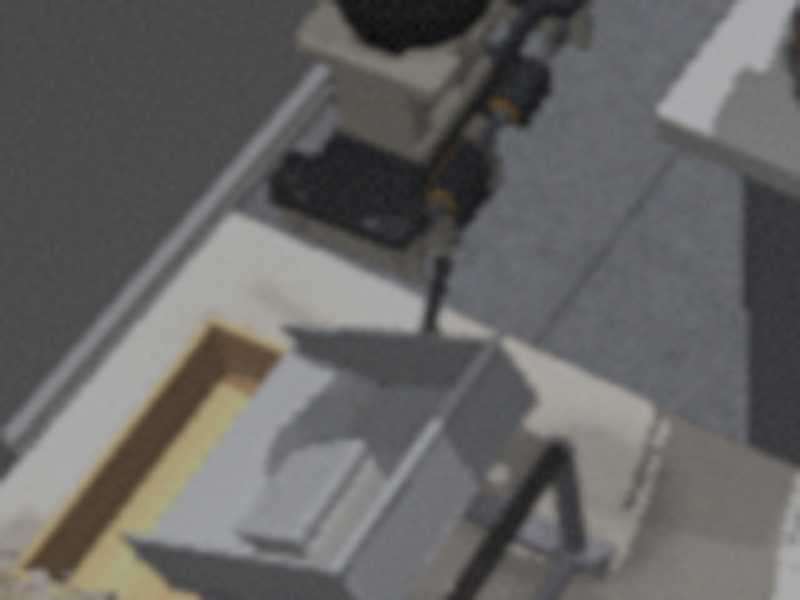

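View pics/t19.png

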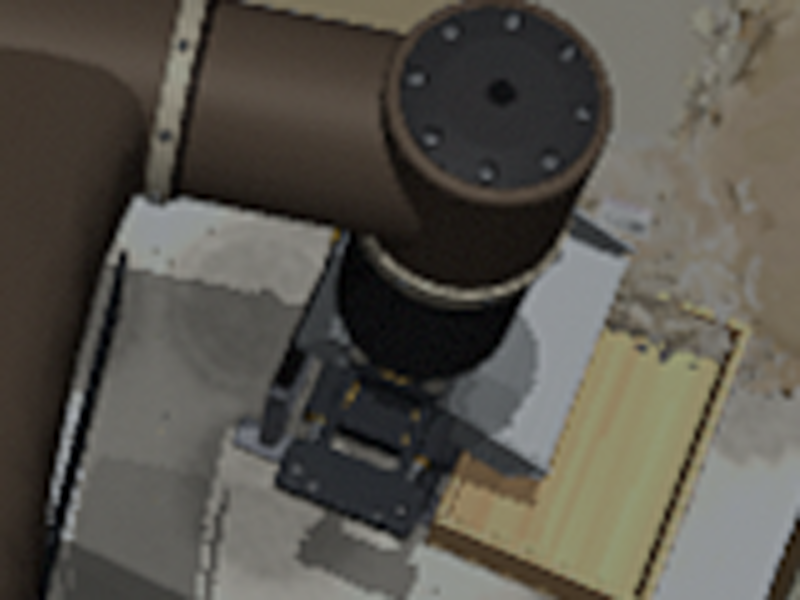

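Request:
step_arm(increments=[[[0.0073,0.001,-0.0017],[0,0,0],0.8],[[0.0147,0.002,-0.003],[0,0,0],0.8],[[0.0222,0.002,-0.0039],[0,0,0],0.8],[[0.0296,0.002,-0.0045],[0,0,0],0.8],[[0.0371,0.002,-0.0046],[0,0,0],0.8],[[0.0446,0.002,-0.0045],[0,0,0],0.8],[[0.0521,0.002,-0.0039],[0,0,0],0.8],[[0.0595,0.002,-0.003],[0,0,0],0.8],[[0.0669,0.002,-0.0017],[0,0,0],0.8],[[0.0742,0.002,0],[0,0,0],0.8]])

```text
time_s: 33.45
tcp_pos: [0.4532, -0.1617, 0.2537]
eef_rot: [179.9, -0.0, -87.1]
contact_force: [-7.6, 2.7, 5.7]
gripper_width: 0.0261
```

```bash
python3 - <<'E'
from h import *
a=cap("side")
crop(a,"s20.png",110,90,160,120,5)
go((.4504,-.0215,.216),-87)
E
```

```text
t 33.5 tcp [ 0.4533 -0.1625  0.2535] [179.867   -0.0363 -87.1046] w 0.0257 F [-5.5993 -0.9608  2.3014]
-> shift [-0.141  -0.0044  0.0374] rot [ 0.0023 -0.0006 -0.0018]
```

View pics/s20.png

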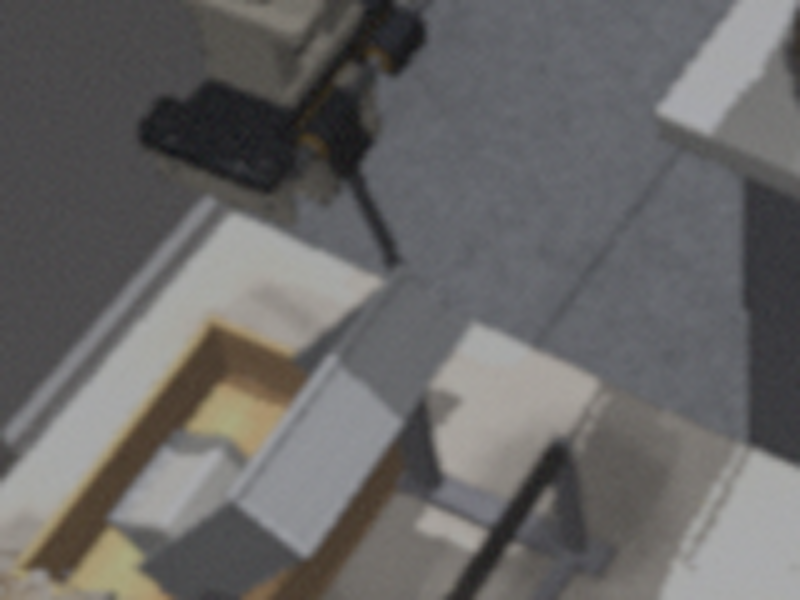

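Request:
step_arm(increments=[[[0.0072,0.001,0.002],[0,0,0],0.8],[[0.0144,0.001,0.0044],[0,0,0],0.8],[[0.0214,0.002,0.0072],[0,0,0],0.8],[[0.0282,0.002,0.0103],[0,0,0],0.8],[[0.0348,0.002,0.0138],[0,0,0],0.8],[[0.0413,0.002,0.0175],[0,0,0],0.8],[[0.0476,0.002,0.0216],[0,0,0],0.8],[[0.0537,0.002,0.0259],[0,0,0],0.8],[[0.0561,0.002,0.0278],[0,0,0],0.8],[[0.0561,0.002,0.0278],[0,0,0],0.8]])

```text
time_s: 34.5
tcp_pos: [0.4551, -0.2191, 0.2261]
eef_rot: [180.0, -0.1, -87.1]
contact_force: [-2.9, -4.9, 3.0]
gripper_width: 0.0262
```

Request:
step_arm(increments=[[[0,0,0],[0,0,0],0.8],[[0,0,0],[0,0,0],0.8],[[0,0,0],[0,0,0],0.8],[[0,0,0],[0,0,0],0.8]])

```text
time_s: 34.9
tcp_pos: [0.455, -0.2189, 0.2262]
eef_rot: [180.0, -0.1, -87.1]
contact_force: [-3.0, -4.8, 3.2]
gripper_width: 0.0261
```

```bash
python3 - <<'E'
from h import *
a=cap("side");b=cap("top")
crop(a,"s21.png",110,90,160,120,5)
crop(b,"t21.png",190,130,240,180,3.2)
crop(a,"s21b.png",230,170,200,150,4)
go((.4504,-.0215,.216),-87)
E
```

```text
t 35.0 tcp [ 0.4551 -0.2189  0.2262] [179.9692  -0.1409 -87.0913] w 0.0259 F [-3.7104 -5.6067  3.9912]
-> shift [-0.1974 -0.0054  0.0097] rot [ 0.0005 -0.0025 -0.0016]
```

View pics/s21.png

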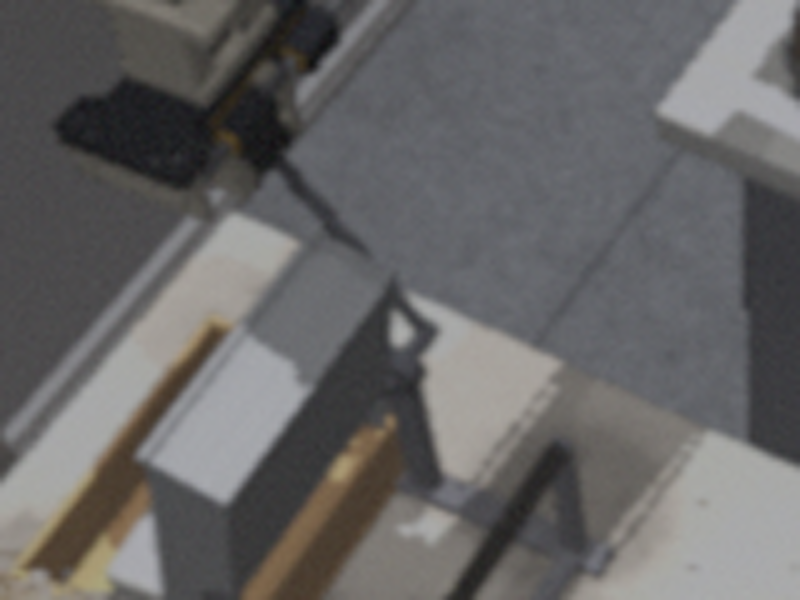

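View pics/t21.png

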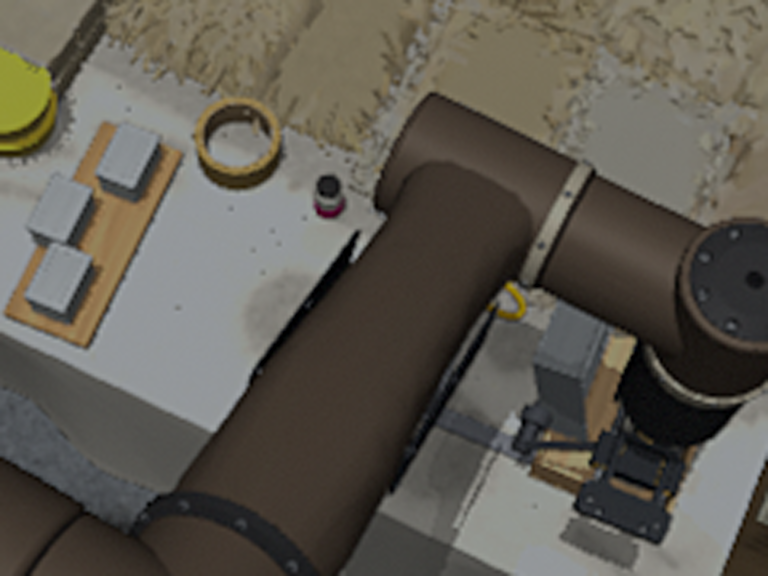

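View pics/s21b.png

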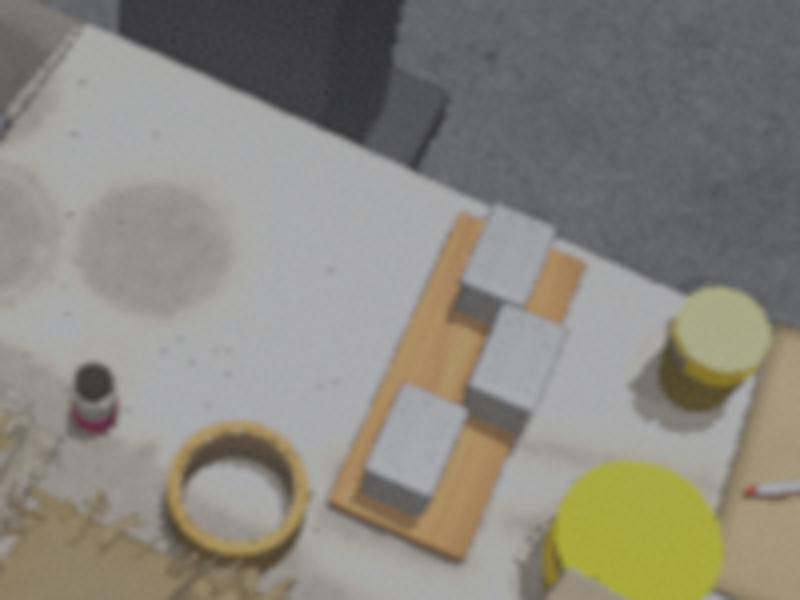

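```bash
python3 - <<'E'
from h import *
a=cap("side");b=cap("top")
crop(a,"s22.png",300,210,100,105,6)
crop(b,"t22.png",185,160,70,85,7)
E
```

```text
(no output)
```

View pics/s22.png

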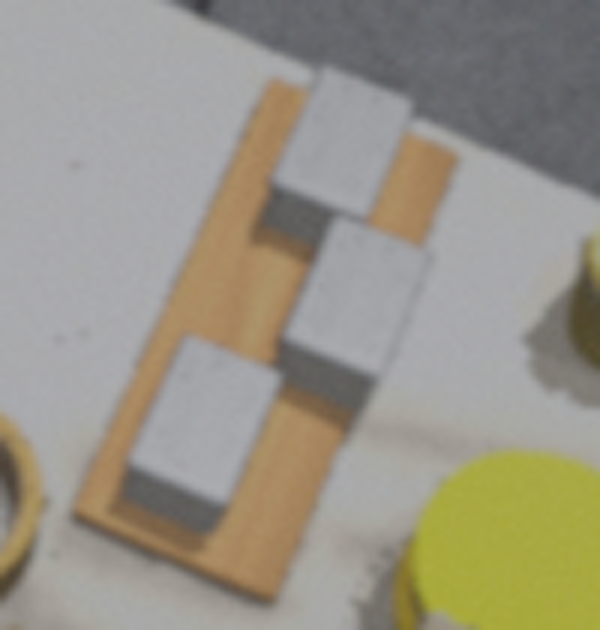

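View pics/t22.png

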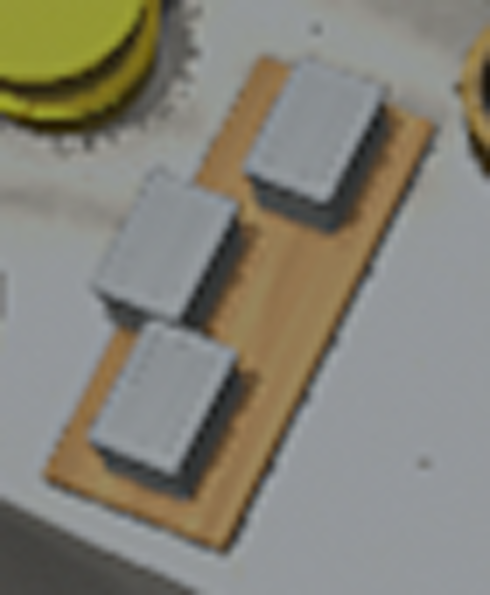

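```bash
python3 - <<'E'
from h import *
a=cap("side");b=cap("top")
f=lambda L,s,o:(np.array(L,float)+.5)/s-.5+np.array(o)
S={'far':[(185,337),(283,372),(222,502),(130,465)],'mid':[(337,215),(433,252),(378,382),(287,342)],'near':[(320,68),(413,104),(360,218),(275,183)]}
T={'far':[(300,60),(388,88),(330,200),(247,172)],'mid':[(155,172),(240,208),(172,325),(93,288)],'near':[(157,322),(240,355),(178,475),(90,437)]}
bs=ray(a,f([(278,80),(460,155),(275,600),(77,512)],6,(300,210)),.016).mean(0)
bt=ray(b,f([(260,58),(437,125),(225,552),(47,477)],7,(185,160)),.016).mean(0)
R=Ro.from_euler('z',-3,degrees=True)
for k in S:
    X=ray(a,f(S[k],6,(300,210)),.066);Y=ray(b,f(T[k],7,(185,160)),.066)
    x,y=X.mean(0),Y.mean(0)
    ya=lambda Q:np.degrees(np.arctan2(*((Q[0]-Q[3]+Q[1]-Q[2])[[1,0]])))
    print(k,x[:2],y[:2],(x+y)[:2]/2,"board:",R.apply(x-bs)[:2],R.apply(y-bt)[:2],ya(X),ya(Y))
print(bs,bt)
E
```

```text
far [0.5843 0.3892] [0.5815 0.3831] [0.5829 0.3862] board: [ 0.0777 -0.0104] [ 0.0784 -0.0082] -177.32059646149017 3.646922510366658
mid [0.4979 0.4255] [0.4933 0.4193] [0.4956 0.4224] board: [-0.0067  0.0304] [-0.0078  0.0325] -176.3600722509912 1.3405692157472349
near [0.4294 0.3874] [0.4255 0.381 ] [0.4274 0.3842] board: [-0.0772 -0.0041] [-0.0775 -0.0022] -176.51791001384908 1.322471906852824
[0.5062 0.3955 0.016 ] [0.5028 0.3872 0.016 ]
```

Request:
step_arm(increments=[[[-0.0148,0,-0.0103],[0,0,0],0.8],[[-0.0279,0,-0.0175],[0,0,0],0.8],[[-0.0417,-0.001,-0.0234],[0,0,0],0.8],[[-0.0561,-0.001,-0.0278],[0,0,0],0.8],[[-0.0708,-0.002,-0.0308],[0,0,0],0.8],[[-0.0857,-0.002,-0.0323],[0,0,0],0.8],[[-0.1007,-0.003,-0.0323],[0,0,0],0.8],[[-0.1156,-0.003,-0.0308],[0,0,0],0.8],[[-0.1303,-0.003,-0.0278],[0,0,0],0.8],[[-0.1446,-0.003,-0.0234],[0,0,0],0.8]])

```text
time_s: 36.2
tcp_pos: [0.4503, -0.0728, 0.2485]
eef_rot: [179.9, -0.1, -87.1]
contact_force: [3.4, -6.5, -7.2]
gripper_width: 0.0261
```

Request:
step_arm(increments=[[[-0.0138,0,0.0059],[0,0,0],0.8],[[-0.027,0,0.0131],[0,0,0],0.8],[[-0.0393,-0.001,0.0215],[0,0,0],0.8],[[-0.0452,-0.001,0.0262],[0,0,0],0.8],[[-0.051,-0.001,0.0312],[0,0,0],0.8],[[-0.053,-0.001,0.0325],[0,0,0],0.8],[[-0.053,-0.001,0.0325],[0,0,0],0.8],[[-0.053,-0.001,0.0325],[0,0,0],0.8]])

```text
time_s: 37.0
tcp_pos: [0.4488, -0.0215, 0.2171]
eef_rot: [179.9, -0.2, -87.1]
contact_force: [-5.9, -11.8, 8.3]
gripper_width: 0.0261
```

```bash
python3 - <<'E'
from h import *
a=cap("side")
crop(a,"s23.png",110,90,160,120,5)
go((.4488,-.022,.2176),-87)
E
```

```text
t 37.05 tcp [ 0.4488 -0.0215  0.2171] [179.9398  -0.1864 -87.0672] w 0.0259 F [ -5.8761 -11.5388   8.7132]
-> shift [ 0.0005  0.     -0.0005] rot [ 0.0011 -0.0033 -0.0012]
```

View pics/s23.png

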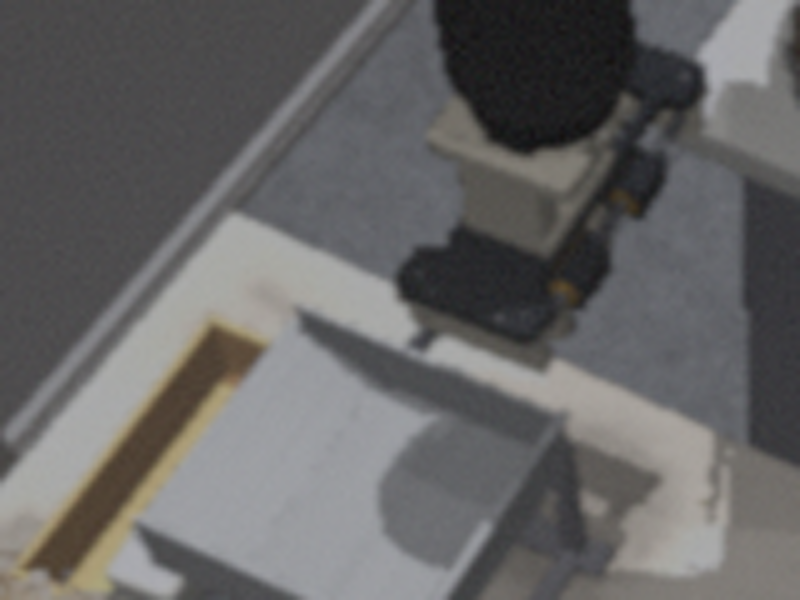

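Request:
step_arm(increments=[[[0,0,0],[0,0,0],0.48],[[0,0,0],[0,0,0],0.48],[[0,0,0],[0,0,0],0.48],[[0,0,0],[0,0,0],0.48],[[0,0,-0.01],[0,0,0],0.48],[[0,0,-0.03],[0,0,0],0.48],[[0,0,-0.06],[0,0,0],0.48],[[-0.03,0,-0.1],[0,0,0],0.48],[[-0.08,0,-0.12],[0,0,0],0.48],[[-0.13,0,-0.12],[0,0,0],0.48]])

```text
time_s: 38.05
tcp_pos: [0.444, 0.108, 0.3405]
eef_rot: [-179.6, 0.2, -87.2]
contact_force: [1.4, 0.4, -1.2]
gripper_width: 0.0455
```

Request:
step_arm(increments=[[[-0.02,0,0],[0,0,0],0.48],[[-0.04,0,0],[0,0,0],0.48],[[-0.06,0,0],[0,0,0],0.48],[[-0.06,0,0],[0,0,0],0.48]])

```text
time_s: 38.45
tcp_pos: [0.4399, 0.1685, 0.3366]
eef_rot: [-180.0, 0.0, -87.0]
contact_force: [0.6, 1.0, -0.1]
gripper_width: 0.0456
```

```bash
python3 - <<'E'
from h import *
a=cap("side");b=cap("top")
crop(a,"s24.png",110,120,300,200,2.6)
crop(b,"t24.png",190,130,240,180,3.2)
go((.4488,-.022,.2176),-87)
E
```

```text
t 38.55 tcp [0.4398 0.1668 0.3366] [-179.989     0.003   -87.0089] w 0.0455 F [ 0.6964  0.2638 -0.1781]
-> shift [0.189  0.0009 0.119 ] rot [-0.0002  0.0001 -0.0002]
```

View pics/s24.png

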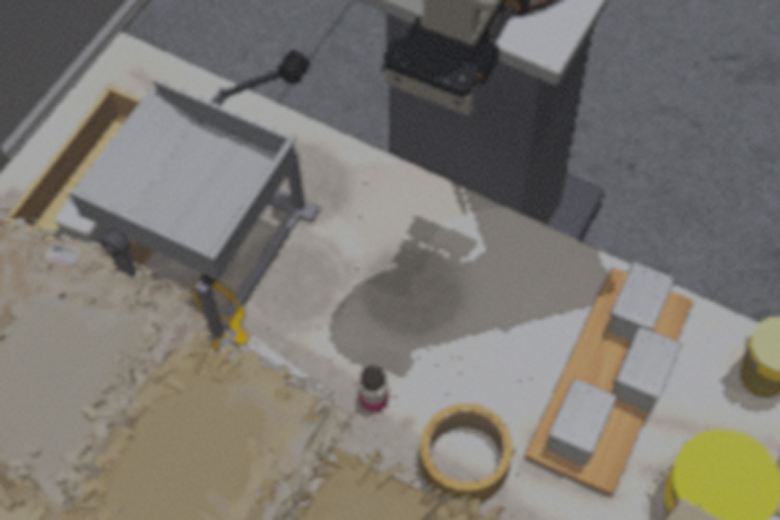

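View pics/t24.png

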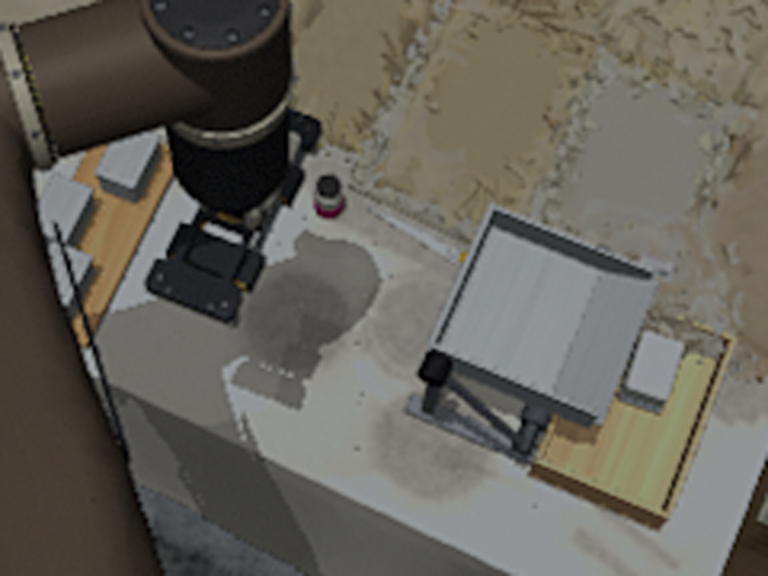

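```bash
python3 - <<'E'
from h import *
r.close_job(); print(r.get_state()['time_s'])
E
```

```text
the job is handed in; nothing more can be done
the job is handed in; nothing more can be done
```

The job is handed in at about 39 s of arm time, and by my last checks every goal is met. No verdict was reported.

- **Tins:** I found four and lifted each one. Three were full (about 4.5, 4.5 and 4.1 N) and went on the board. One was empty (about 1.1 N) and went in the level pan.
- **Tipping:** I pulled the lever over to about 1.42 rad, worked out from the tool position. That is just short of the 1.5 rad end stop but past the 1.25 rad required. I then brought the pan back against its level stop and released the lever.
- **Last pictures:** the pan is empty and level and the empty tin lies in the crate. All three full tins are on the board, the ink bottle, cup and tape look undisturbed, and the gripper is clear of everything.

**One thing was off:** the middle full tin had been knocked about 3.5 cm sideways on the board by the time the pan was tipped over. I measured it at y of about +31 mm on the board, inside the 46 mm limit. It sits flat and may be touching its neighbour, so I left it there.

**Camera disagreement:** the two views differed by about 6 mm in y, so I used their average for positions. The grasps and placements fitted that average.

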